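# Snap the lid on the parts box

## Task

Put the blue marker stub away inside the grey parts box, lay the orange lid in the mouth of the box, and press it down until it is flat on the rim and the yellow sprung catches at both ends have snapped over it. Leave the jar, the sanding block and the wooden wedge where they are.

Things in the scene. Friction and masses are not known exactly. Their poses are not given: they have to be found in the camera images.
- parts_box: Grey open plastic box screwed to the bench near the middle. 90 mm (x) by 150 mm (y), 50 mm high; walls 4 mm, floor 12 mm thick, inside 82 by 142 mm. Origin: centre of its underside on the bench, z up, rim at z = 50 mm. At each end a catch housing 50 mm wide (x) reaches from y = 75 to 111 mm and up to z = 70 mm.
- lid_grip (a point): Centre of the grip ridge of the loose orange lid, which starts right way up on the bench left of the box. Ridge: 18 mm wide (x), 50 mm long (y), 30 mm high; this point is 11 mm below its top, 19 mm above the plate's top. y runs along the lid, z up. With the lid fully seated this point is at (0, 0, 75 mm) in the box frame, lid's y along the box's y, either way round.
- lid_left (a point): Centre of the round press mark on the top of the lid's plate at the lid's +y end, 50.5 mm from the lid's centre. 56 mm above the bench when the lid is fully seated.
- lid_right (a point): The same press mark at the lid's -y end.
- catch_left (a joint): Yellow sprung catch at the box's +y end: how far it is pushed outward along the box's y, in m; 0 = sprung in, at most 0.009. A lid end pressed down rides down its 45 degree bevel, pushes it out about 4 mm, and it snaps back to 0 over the plate. Takes about 6 to 12 N on the press mark of that end, or 12 to 18 N in the middle of the lid for both ends.
- catch_right (a joint): The same catch at the box's -y end; value grows outward, toward -y.
- catch_left_nose (a point): Tip of the bevelled nose of the left catch at the box's +y end, 76 mm from the box's centre (4 mm in over the end of a centred lid). The nose is 30 mm wide; its flat underside is 57.5 mm, the top of its bevel 69.5 mm above the bench.
- catch_right_nose (a point): Tip of the nose of the right catch (box's -y end).
- marker_center (a point): Centre of the blue marker stub with a white end, lying on the bench to the right of the box; 62 mm long (its y), 12 mm wide (x) and 12 mm high, 12 g.
- nail_jar: Bystander: white jar with a tan lid, 63 mm across, 76 mm high, behind the box. Origin: centre of its underside.
- sanding_block: Bystander: brown cork sanding block 59 x 99 x 33 mm, near the bench's front edge, on the robot's side of the lid. Origin: centre of its underside.
- wood_wedge: Bystander: pale wooden wedge 44 x 93 x 14 mm, behind the box to the right. Origin: centre of its underside.
- lid: The whole lid, 0.07 to 0.12 kg: plate 88 mm (x) by 160 mm (y) by 6 mm, under it a 20 mm deep lip that fits the box mouth with 2 mm play all round, tapering to 4 mm play at its lower edge. Origin: centre of the lip's lower edge, 45 mm below lid_grip. Just laid in the mouth, the plate's ends rest on the catches' bevels, so that the lid sits some 12 to 15 mm above its seated height.
- marker: The marker stub itself; origin at its underside.

How it is judged:
On the way, in this order (a step that is already met when the one before it is completed fails the run):
1. the marker lies inside the box, let go (x of marker_center in the frame of parts_box between -0.041 and 0.041 m and y of marker_center in the frame of parts_box between -0.071 and 0.071 m and z of marker_center in the frame of parts_box between 0 and 0.028 m and contact force between the fingers and marker below 0.1 N), for 0.2 s.
2. the lid is flat on the rim and both catches are over it (z of lid_left in the frame of parts_box between 0.053 and 0.0585 m and z of lid_right in the frame of parts_box between 0.053 and 0.0585 m and x of lid_grip in the frame of parts_box between -0.004 and 0.004 m and y of lid_grip in the frame of parts_box between -0.004 and 0.004 m and angle between the y axis of lid_grip and the y axis of parts_box, either way round below 0.1 rad and value of joint each of catch_left, catch_right below 0.0015 m), for 0.2 s.
At the end, for the whole second after the job is handed in: The marker lies inside the box (its centre at most 28 mm above the bench); the lid lies in the box mouth with both press marks within 2.5 mm of their seated height, centred within 4 mm and straight within 0.1 rad; both catches are sprung in to within 1.5 mm; all at rest and let go (all of step 2 and x of marker_center in the frame of parts_box between -0.041 and 0.041 m and y of marker_center in the frame of parts_box between -0.071 and 0.071 m and z of marker_center in the frame of parts_box between 0 and 0.028 m and contact force between the fingers and lid below 0.1 N and linear speed of each of lid, marker below 0.02 m/s); the robot touches nothing.
It fails at once if the jar is moved more than 30 mm (distance of nail_jar from where it was at the start of the episode above 0.03 m).
It fails at once if the sanding block is moved more than 30 mm (distance of sanding_block from where it was at the start of the episode above 0.03 m).
It fails at once if the wooden wedge is moved more than 30 mm (distance of wood_wedge from where it was at the start of the episode above 0.03 m).
It also fails if it takes over 64 s, if anything falls off the work surface, if the arm or the gripper's body presses on something with over 40 N, if the wrist force passes 120 N, or if a joint passes its speed limit or range.

## Robot

A 7-joint arm with a two-finger parallel gripper is mounted at the origin on a cart in front of the work surface, level with it; the furniture and walls round the work are solid. World frame = base frame: x ahead of the robot, y to its left, z up, the work surface at z = 0. Lengths are in m, angles in rad, forces in N, time in s.
With the tool pointing down it reaches from about 0.4 to 0.875 m from the base axis. Payload 19.3 kg.
Tool frame: the origin (TCP) lies at the very end of the fingers, on their centre line; the grasp point (between the pads) lies 19 mm behind it (bot.pinch_z is the distance from the TCP to the grasp point, in m); y points along the fingers, x is the direction in which the jaws open and shut, and the axes are right-handed (so a half turn about y gives the same grasp; the last joint's range is limited). The gripper opens to 85 mm and grips with 20 to 120 N. Pads are 22 mm wide; open, the fingers measure 114 mm over their backs; the gripper's body (76 mm by 85 mm) begins 54 mm behind the grasp point. The pads swing forward as they close: fully open they stand 13 mm farther back than shut.
Start: joints at [-1.357, 0.521, -0.036, 1.599, 0.021, 1.021, -0.113], TCP at [0.175, 0.6, 0.199] pointing down, gripper open.
Joint ranges: [-2.91, 2.91], [-0.3, 2.13], [-1.5, 1.42], [0.17, 2.43], [-1.26, 4.41], [0.16, 1.93], [-2.52, 2.52]. Speed limits (rad/s): [1.89, 1.89, 2.39, 2.39, 3.01, 3.01, 3.01].

## Interface

Orientations are given as [roll, pitch, yaw] about the fixed x, y, z axes, in that order (R = Rz(yaw) Ry(pitch) Rx(roll)).
In Python, from workcell import bot gives the robot as it stands. The module is installed in compiled form; this text tells all that it offers.
- The arm moves only by the tool arm_command, never from a script. Its argument "moves" is a list of rows, each an object of numbers: "rx", "ry", "rz": the turn, a rotation vector about the tool's x, y, z in rad; "x", "y", "z": the shift along the tool's x, y, z in cm; "gripper": the opening, from -1 (shut) to 1 (fully open). In form: [{"rx": .., "ry": .., "rz": .., "x": .., "y": .., "z": .., "gripper": ..}, ...]. A call has 1 to 5 rows; each row is the pose to reach, as a shift and turn from the pose commanded when the call began, along the tool's axes at that moment; what a row does not reach only later rows make up. A row lasts 1/12 s, in which the tool goes at most 41.7 mm and 7.16 degrees, less where a joint would pass 70% of its speed; a pose out of reach is approached as far as the arm can. A call with a gripper value outside its range is refused whole. The fingers move at their own pace and stop on an object; "squeeze" is the grip in N (left out, the last holds). Time passes only in rows, so rows that repeat a pose let the fingers close. It gives the time, the measured TCP pose, the force and the opening at its end, in the units of the state.
- bot.observe(): the state, without advancing time (a new reading comes with each control period).
- bot.grab_frame(name): name is "scene" or "side" or "wrist"; returns (picture, depth): 384x512x3 uint8, red, green, blue; 384x512 float32, m along the optical axis (not along the pixel's ray), 0 where there is no reading.
- bot.camera_model(name): a dict with "vfov" (degrees; the focal length in pixels is half the picture's height over the tangent of half this angle, whatever the lens; pixels are square), "cx", "cy" (the principal point, pixels), "dist_coeffs" ([k1, k2, p1, p2, k3] as OpenCV has them; the pictures are not rectified), "extrinsics" (4x4, takes a point from camera to world coordinates); the wrist camera has in their place "mount" (4x4, takes a point from camera to tool coordinates, whose origin is the TCP and whose axes are the tool frame's). Camera axes: x right, y down, z forward; pixel columns grow to the right and rows downward; lengths in m; the calibration is good to about 2 mm. A picture is of the moment at which its call begins: read the wrist's pose just before it. camera_model takes no time and is no camera call.
- bot.job_done(): hands the job in, once; it reports no verdict.
Trained networks look in the newest picture that a camera, given by its name, has taken for a name from the list of things; names that differ only in an ending like _2 or _b are one class to them, and where a whole thing is asked for, a point or a joint stands for the part that bears it (a point fixed in the world has none). Each returns a list of dicts, best first, with "p" (0 to 1); they miss things now and then, are a little off and sometimes report something else, mostly with a low value. They report only what shows in the picture. A call takes as long as a camera call.
- bot.spot_in(name, camera): "box" ([left, top, right, bottom] in pixels, round what is visible of it).
- bot.masks_of(name, camera): "mask" (384x512 bool, what is visible of it) and "box" ([left, top, right, bottom] in pixels, round what is visible of it).
The state is a dict: "clock": time; "qpos": joint angles; "qd": joint speeds; "joint_efforts": joint torques, N m; "position": TCP position; "tool_rot": TCP orientation; "force": force on the tool from outside, world axes, zero at the start; "moment": the same for the moment, N m; "grip_width": finger opening in m.
Only numpy, scipy, OpenCV 4.12 (cv2) and the standard library are available. Lean on these libraries where they do the work, as an engineer would, in place of code of your own. Each camera call takes 0.05 s, during which the arm holds its last target.

## Working session

There is one attempt and no reset: what is moved stays moved. The work goes in short steps, Python scripts to look and compute and a tool call to move; the robot and the scene stay as the last step left them, time stands still between calls to the robot, and variables do not carry over. Pictures are saved under pics/ and viewed, and the job is handed in when it is done.

Besides the shell and the picture viewer there is one more tool, called by a JSON object that holds its "method" and its "body". arm_command: Moves the arm, as the interface text tells. Its arguments: {"type":"object","properties":{"moves":{"type":"array"},"squeeze":{"type":"number"}},"required":["moves"]}

```bash
mkdir -p pics; ls; cat > h.py <<'E'
import numpy as np, cv2, json
from workcell import bot
from scipy.spatial.transform import Rotation as R
def K(m):
    f=192/np.tan(np.radians(m['vfov'])/2)
    return np.array([[f,0,m['cx']],[0,f,m['cy']],[0,0,1.]])
def T_tool(s):
    T=np.eye(4); T[:3,:3]=R.from_euler('xyz',s['tool_rot']).as_matrix(); T[:3,3]=s['position']; return T
def grab(name,fn=None):
    s=bot.observe(); im,d=bot.grab_frame(name); m=bot.camera_model(name)
    E=np.array(m['extrinsics']) if 'extrinsics' in m else T_tool(s)@np.array(m['mount'])
    if fn: cv2.imwrite('pics/'+fn,im[:,:,::-1])
    return im,d,m,E
def rays(uv,m):
    return cv2.undistortPoints(np.array(uv,float).reshape(-1,1,2),K(m),np.array(m['dist_coeffs'],float)).reshape(-1,2)
def onplane(uv,m,E,z):
    n=rays(uv,m); d=np.c_[n,np.ones(len(n))]@E[:3,:3].T; o=E[:3,3]
    return o+d*((z-o[2])/d[:,2])[:,None]
def cloud(mask,d,m,E):
    v,u=np.nonzero(mask&(d>0)); n=rays(np.c_[u,v],m); z=d[v,u]
    P=np.c_[n*z[:,None],z]; return P@E[:3,:3].T+E[:3,3]
def proj(P,m,E):
    Ei=np.linalg.inv(E); P=np.array(P,float).reshape(-1,3)
    return cv2.projectPoints(P,cv2.Rodrigues(Ei[:3,:3])[0],Ei[:3,3],K(m),np.array(m['dist_coeffs'],float))[0].reshape(-1,2)
E
python3 - <<'E'
from h import *
s=bot.observe();print({k:np.round(v,3).tolist() for k,v in s.items()})
for c in ['scene','side','wrist']:
    im,d,m,E=grab(c,c+'0.png'); print(c,m['vfov'],np.round(E,3).tolist())
    for n in ['parts_box','lid','marker','nail_jar','sanding_block','wood_wedge']:
        r=bot.masks_of(n,c)
        for q in r[:2]:
            if q['p']<.3: continue
            P=cloud(q['mask'],d,m,E)
            print(n,round(q['p'],2),np.round(q['box']).tolist(),len(P),np.round(np.median(P,0),3) if len(P) else '',np.round(P.min(0),3) if len(P) else '',np.round(P.max(0),3) if len(P) else '')
print(bot.observe()['clock'])
E
```

```text
pics
{'clock': 0.0, 'qpos': [-1.357, 0.522, -0.036, 1.6, 0.021, 1.021, -0.113], 'qd': [0.001, -0.002, 0.0, 0.001, -0.001, -0.0, 0.0], 'joint_efforts': [0.001, -92.71, 1.98, -36.992, 0.018, 0.008, 0.0], 'position': [0.175, 0.6, 0.198], 'tool_rot': [-1.571, 0.001, 1.287], 'force': [0.022, 0.4, -0.18], 'moment': [-0.04, 0.004, -0.03], 'grip_width': 0.085}
scene 47.11275424048544 [[0.789, -0.447, 0.421, -0.004], [-0.614, -0.593, 0.521, -0.522], [0.017, -0.67, -0.742, 1.0], [0.0, 0.0, 0.0, 1.0]]
parts_box 0.97 [245.0, 192.0, 314.0, 256.0] 2571 [0.518 0.041 0.03 ] [ 0.461 -0.074  0.001] [0.607 0.185 0.079]
lid 0.77 [187.0, 156.0, 226.0, 196.0] 1109 [0.475 0.311 0.029] [ 0.416  0.238 -0.   ] [0.543 0.431 0.063]
nail_jar 0.66 [190.0, 154.0, 225.0, 195.0] 1083 [0.475 0.312 0.029] [ 0.416  0.238 -0.   ] [0.55  0.412 0.063]
nail_jar 0.6 [322.0, 180.0, 347.0, 210.0] 591 [0.708 0.011 0.063] [ 0.688 -0.012  0.001] [0.79  0.091 0.084]
sanding_block 0.67 [151.0, 181.0, 186.0, 219.0] 608 [0.327 0.301 0.035] [ 0.286  0.269 -0.007] [0.36  0.37  0.098]
wood_wedge 0.87 [337.0, 218.0, 364.0, 245.0] 348 [ 
[... 771 characters left out ...]
ar 0.69 [338.0, 186.0, 370.0, 223.0] 930 [0.712 0.005 0.056] [ 0.689 -0.014 -0.002] [0.8   0.111 0.078]
sanding_block 0.58 [146.0, 160.0, 181.0, 195.0] 787 [0.325 0.299 0.03 ] [ 0.29   0.266 -0.008] [0.364 0.373 0.043]
wood_wedge 0.65 [344.0, 234.0, 376.0, 271.0] 554 [ 0.677 -0.099  0.006] [ 0.651 -0.136 -0.005] [ 0.702 -0.04   0.016]
wrist 63.27759168084707 [[0.281, 0.913, 0.295, 0.1], [0.96, -0.267, -0.087, 0.622], [-0.001, 0.308, -0.951, 0.374], [0.0, 0.0, 0.0, 1.0]]
marker 0.62 [61.0, 295.0, 106.0, 325.0] 367 [0.3   0.311 0.014] [ 0.149  0.282 -0.006] [0.304 0.549 0.29 ]
sanding_block 0.76 [56.0, 291.0, 109.0, 326.0] 462 [0.3   0.311 0.016] [ 0.149  0.282 -0.006] [0.304 0.552 0.291]
1.05
```

View pics.

```bash
cd pics; python3 -c "
import cv2
for c in ['scene','side']:
    im=cv2.imread(c+'0.png'); cv2.imwrite(c+'0z.png',cv2.resize(im[120:340,120:400],None,fx=2.7,fy=2.7,interpolation=cv2.INTER_CUBIC))
"
```

```text
(no output)
```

View pics/scene0z.png

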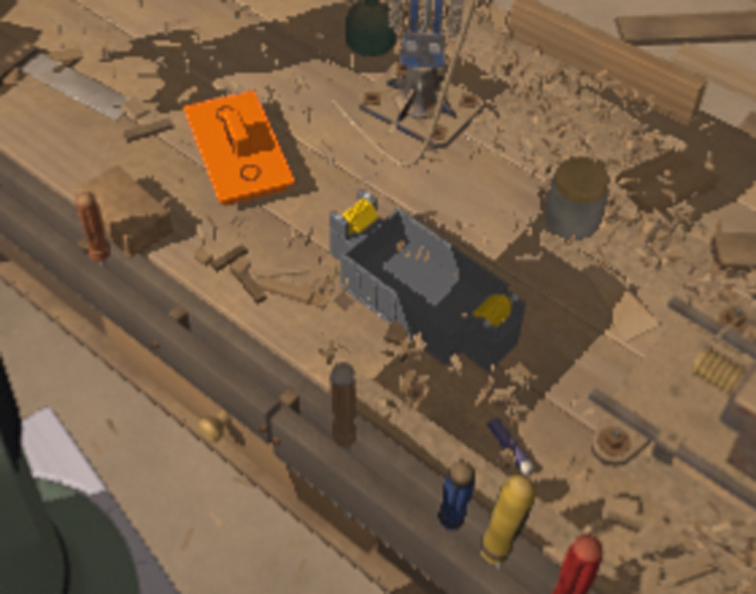

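View pics/side0z.png

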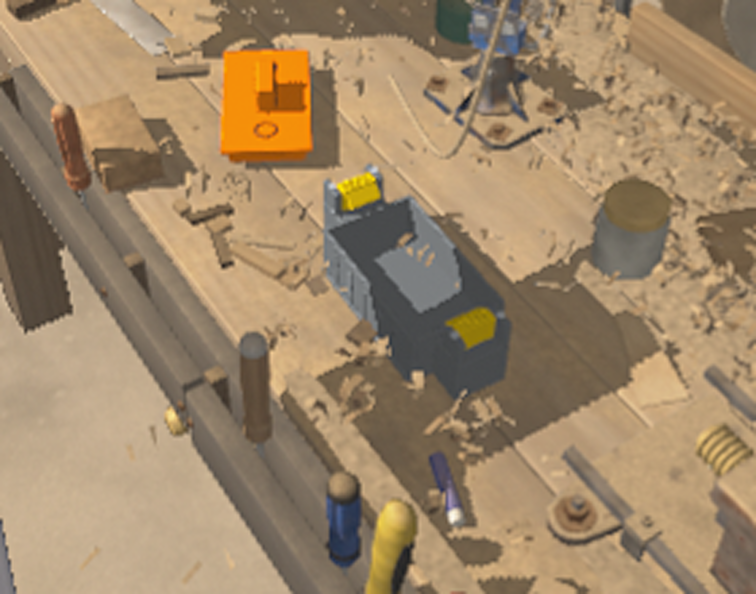

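View pics/wrist0.png

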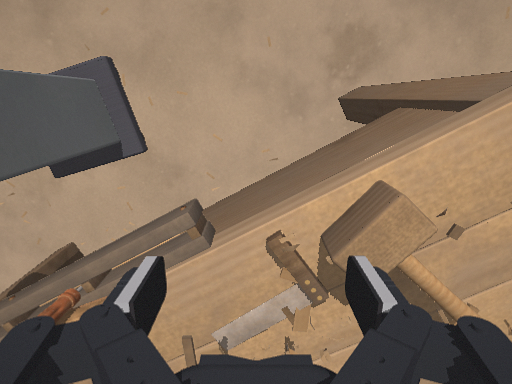

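```bash
python3 - <<'E'
from h import *
pts=[]
for c in ['scene','side']:
    im,d,m,E=grab(c)
    P=cloud(d>0,d,m,E); v,u=np.nonzero(d>0); pts.append((P,im[v,u]))
P=np.vstack([p for p,_ in pts]);C=np.vstack([c for _,c in pts])
import colorsys
hsv=cv2.cvtColor(C[None],cv2.COLOR_RGB2HSV)[0].astype(int)
def fit(sel,name):
    Q=P[sel]; r=cv2.minAreaRect((Q[:,:2]*1000).astype(np.float32)); print(name,sel.sum(),np.round(np.array(r[0]),1),np.round(r[1],1),round(r[2],1),np.round(np.percentile(Q[:,2],[2,50,98]),4)); return Q
org=(hsv[:,0]>5)&(hsv[:,0]<18)&(hsv[:,1]>225)&(P[:,0]>.38)&(P[:,0]<.6)&(P[:,1]>.2)&(P[:,1]<.42)
fit(org&(P[:,2]>.018)&(P[:,2]<.032),'plate'); fit(org&(P[:,2]>.047),'ridge')
b=(P[:,0]>.42)&(P[:,0]<.62)&(P[:,1]>-.12)&(P[:,1]<.18)
fit(b&(P[:,2]>.042)&(P[:,2]<.055)&(hsv[:,1]<90),'rim');fit(b&(P[:,2]>.03)&(P[:,2]<.075)&(hsv[:,1]<80),'box')
y=b&(hsv[:,0]>20)&(hsv[:,0]<35)&(hsv[:,1]>200)&(P[:,2]>.055)
for t in (y&(P[:,1]>.04),y&(P[:,1]<.04)): Q=fit(t,'catch');print(Q.mean(0))
mk=(hsv[:,0]>110)&(hsv[:,0]<140)&(hsv[:,1]>60)&(P[:,0]>.44)&(P[:,0]<.52)&(P[:,1]<-.1)&(P[:,1]>-.2)&(P[:,2]>0.004)
Q=fit(mk,'marker');print(Q.mean(0))
# bird's eye top map
H=np.zeros((360,300,3),np.uint8)
o=np.argsort(P[:,2])
for p,c in zip(P[o],C[o]):
    i=int((.62-p[0])*1000+0); j=int((.2-p[1])*1000) 
    pass
for nm,q in (('jar',0),):
    pass
E
```

```text
plate 1834 [480.5 325. ] [164.4  86.1] 72.3 [0.0208 0.0255 0.0315]
ridge 156 [480.5 325.1] [55.3 18.3] 73.8 [0.0481 0.0555 0.0618]
rim 1148 [523.7  56.9] [261.5 137.9] 77.3 [0.0422 0.0472 0.0544]
box 2345 [522.7  54.9] [258.5 135.7] 78.2 [0.0307 0.0449 0.0712]
catch 224 [504.7 125.3] [35.5 25.9] 12.7 [0.0567 0.0676 0.0749]
[0.50367955 0.12428775 0.06691887]
catch 214 [533.6 -48.7] [32.  25.6] 3.4 [0.0563 0.0684 0.0766]
[ 0.5338636  -0.05271845  0.06756615]
marker 43 [ 469.2 -145.5] [47.8  5.9] 84.4 [0.0057 0.01   0.0166]
[ 0.46881734 -0.1410194   0.01041467]
```

```bash
cat >> h.py <<'E'
def go(p,yaw,s=None):
    "shift (cm) and turn in tool axes to reach TCP p with tool pointing down, yaw"
    s=s or bot.observe(); Rc=R.from_euler('xyz',s['tool_rot']); Rt=R.from_euler('xyz',[-np.pi/2,0,yaw])
    d=Rc.inv().apply(np.array(p)-s['position'])*100; w=(Rc.inv()*Rt).as_rotvec()
    print('pos',np.round(s['position'],4),'rot',np.round(s['tool_rot'],3),'clk',round(s['clock'],2)); print('shift',np.round(d,2),'turn',np.round(w,3))
E
python3 - <<'E'
from h import *
im,d,m,E=grab('side')
for c in ['scene','side']:
    im,d,m,E=grab(c); P=cloud(d>0,d,m,E)
    s=(P[:,2]>.09)&(P[:,2]<.6)&(P[:,0]>.3)&(P[:,0]<1)&(abs(P[:,1])<.6); Q=P[s]
    H,_,_=np.histogram2d(Q[:,0],Q[:,1],bins=[np.arange(.3,1.01,.05),np.arange(-.6,.61,.05)])
    print(c);print(H.astype(int))
    s=s&(P[:,0]<.75)&(P[:,1]>-.3); print(P[s].min(0),P[s].max(0))
go([.47,.29,.22],-.31)
E
```

```text
scene
[[   0    0    0    0    0    0    0    0    0    0    0    5    0    0
     0    0    0    0    0    0    0    0    0    0]
 [   0    0    0    0    0    0    8  139   89    0    0   65    0    0
     0    0    0    0    0    0    0    0    0    0]
 [   0    0    0    0    0   35   95   40    0    0    0    0    0    0
     0    0    0    0    0    0    0    0    0    0]
 [   0    0    0    0    0    0    0    0    0    0    0    0    0    0
     0    0    0    0    0    0    0    0    0    0]
 [   0    0    0    0    0    0    0    0    0    0    0    0    0    0
     0    0    0    0    0    0    0    0    0    0]
 [   0    0    0    0    0    0    0    0    0    0    0    0    0    0
     0    0    0    0    0    0    0    0    0    0]
 [   0    0  183  370  343  403  277    0    0    0    0    0    0    0
   117   42    0    0    0    0    0    0    0    0]
 [   1  523 1057  465  416  395  291    1    0    0    0    0    0  244
    94    0   35  695    0    0    0    0    0    0]
 [   0    7  264  462  379  285  194    2    0    0    0    0    0    0
    30  311  640  497 
[... 1971 characters left out ...]
 0    0    0]
 [   0    0    0    0    0    0   96 1119  995  131    0  456  621  287
     3    0    0    0    0    0    0    0    0    0]
 [   0    0    0    0    0    0    0    0  257  404  708  249   15    0
     0    0    0    0    0    0    0    0    0    0]
 [   0    0    0    0    0    0    0    0    0    9    0    0    0    0
     0    0    0    0    0    0    0    0    0    0]
 [   0    0    0    0    0    0    0    0    0    0    0    0    0    0
     0    0    0    0    0    0    0    0    0    0]]
[ 0.34842733 -0.29999923  0.09003737] [0.74999722 0.59992721 0.51233264]
pos [0.175 0.6   0.199] rot [-1.571  0.     1.287] clk 1.3
shift [-21.5  -2.1 -37. ] turn [-0.     1.597 -0.   ]
```

{"method": "arm_command", "body": {"moves": [{"x":-4,"z":-1,"ry":0.12},{"x":-8,"z":-3,"ry":0.24},{"x":-11,"z":-6,"ry":0.36,"y":-1},{"x":-14,"z":-9,"ry":0.48,"y":-2},{"x":-16,"z":-12.5,"ry":0.6,"y":-2}]}}

```text
invalid input at $.moves[0]: expected keys rx, ry, rz, x, y, z, gripper
```

```bash
python3 - <<'E'
from h import *
print(bot.observe()['qpos'])
go([.46,.29,.22],-.31)
E
```

```text
[-1.35718041  0.52139818 -0.03632848  1.599484    0.02117974  1.02109751
 -0.11282825]
pos [0.175 0.6   0.199] rot [-1.571  0.     1.287] clk 1.3
shift [-21.78  -2.1  -36.04] turn [-0.     1.597 -0.   ]
```

{"method": "arm_command", "body": {"moves": [{"rx":0,"ry":0.12,"rz":0,"x":-1.8,"y":-0.3,"z":-3.1,"gripper":1},{"rx":0,"ry":0.24,"rz":0,"x":-3.6,"y":-0.6,"z":-6.2,"gripper":1},{"rx":0,"ry":0.36,"rz":0,"x":-5.4,"y":-0.9,"z":-9.3,"gripper":1},{"rx":0,"ry":0.48,"rz":0,"x":-7.2,"y":-1.2,"z":-12.4,"gripper":1},{"rx":0,"ry":0.6,"rz":0,"x":-9,"y":-1.5,"z":-15.5,"gripper":1}]}}

```text
clock: 1.72
position: [0.2996, 0.4688, 0.2143]
tool_rot: [-1.571, -0.0, 0.681]
force: [0.5, 0.4, 0.5]
grip_width: 0.0853
```

```bash
python3 - <<'E'
from h import *
print(bot.observe()['qpos'])
go([.46,.29,.22],-.31)
E
```

```text
[-1.20997069  0.39810997  0.13627349  1.77284848 -0.0638787   0.97456037
 -0.36726272]
pos [0.2996 0.4688 0.2143] rot [-1.571 -0.     0.681] clk 1.72
shift [  1.2   -0.58 -24.  ] turn [-0.     0.991  0.   ]
```

{"method": "arm_command", "body": {"moves": [{"rx":0,"ry":0.12,"rz":0,"x":0.3,"y":-0.2,"z":-4,"gripper":1},{"rx":0,"ry":0.24,"rz":0,"x":0.6,"y":-0.4,"z":-8,"gripper":1},{"rx":0,"ry":0.36,"rz":0,"x":0.8,"y":-0.6,"z":-12,"gripper":1},{"rx":0,"ry":0.48,"rz":0,"x":1,"y":-0.6,"z":-16,"gripper":1},{"rx":0,"ry":0.6,"rz":0,"x":1.2,"y":-0.6,"z":-20,"gripper":1}]}}

```text
clock: 2.13
position: [0.4358, 0.3216, 0.2204]
tool_rot: [-1.57, -0.001, 0.081]
force: [0.2, 0.7, -0.2]
grip_width: 0.0856
```

```bash
python3 - <<'E'
from h import *
print(bot.observe()['qpos'])
go([.46,.27,.22],-.31)
grab('wrist','w1.png')
E
```

```text
[-0.9923691   0.37989399  0.32875392  1.81035531 -0.1455025   0.97406162
 -0.52227823]
pos [0.4358 0.3216 0.2204] rot [-1.57e+00 -1.00e-03  8.10e-02] clk 2.13
shift [ 1.99  0.04 -5.34] turn [-0.001  0.391  0.   ]
```

View pics/w1.png

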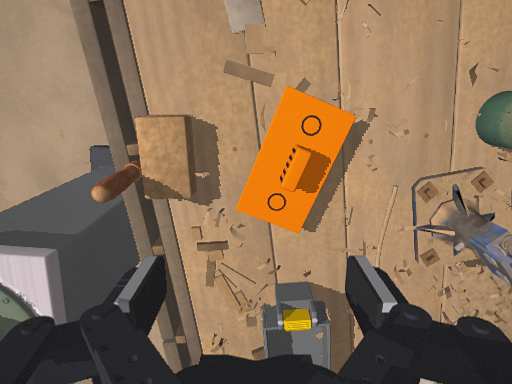

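```bash
cat >> h.py <<'E'
def lidfit(im,d,m,E,msk=None):
    hsv=cv2.cvtColor(im,cv2.COLOR_RGB2HSV).astype(int)
    o=(hsv[:,:,0]>3)&(hsv[:,:,0]<20)&(hsv[:,:,1]>200)
    if msk is not None: o&=msk
    P=cloud(o,d,m,E); zt=np.median(P[:,2]); print('n',len(P),'plate z',round(zt,4))
    a=P[abs(P[:,2]-zt)<.003]; b=P[P[:,2]>zt+.024]
    for n,Q in (('plate',a),('ridge',b)):
        if len(Q)<10: continue
        r=cv2.minAreaRect((Q[:,:2]*1000).astype(np.float32)); print(n,len(Q),np.round(r[0],1),np.round(r[1],1),round(r[2],1),'z',np.round(np.median(Q[:,2]),4))
E
python3 - <<'E'
from h import *
im,d,m,E=grab('wrist')
lidfit(im,d,m,E)
r=bot.masks_of('lid','wrist')
for q in r[:2]: print(q['p'],q['box'])
for n in('lid_left','lid_right','lid_grip'):
    for q in bot.masks_of(n,'wrist')[:2]:print(n,q['p'],q['box'])
# marks
print(onplane([[311.5,125.5],[277,202]],m,E,.026), onplane([[311.5,125.5],[277,202]],m,E,.026).mean(0))
# handles heights near the marker
im,d,m,E=grab('side'); P=cloud(d>0,d,m,E)
for x0,x1,y0,y1 in [(.33,.47,-.22,-.15),(.33,.47,-.28,-.22),(.33,.47,-.36,-.28),(.33,.45,-.1,.05)]:
    s=(P[:,0]>x0)&(P[:,0]<x1)&(P[:,1]>y0)&(P[:,1]<y1)&(P[:,2]>.05); print(s.sum(), P[s].min(0),P[s].max(0)) if s.sum() else 0
E
```

```text
n 9408 plate z 0.0258
plate 8585 [481.9 326. ] [159.1  88.1] 72.5 z 0.0257
ridge 727 [482. 326.] [50.1 18.6] 72.1 z 0.0554
0.85 [231.6, 80.2, 353.3, 227.4]
lid_left 0.71 [235.0, 82.0, 352.0, 225.7]
lid_right 0.8 [232.3, 78.2, 352.9, 226.0]
lid_right 0.35 [262.1, 274.1, 332.2, 370.2]
lid_grip 0.89 [230.4, 76.9, 349.3, 228.3]
[[0.50449729 0.36520437 0.026     ]
 [0.47246861 0.2693279  0.026     ]] [0.48848295 0.31726614 0.026     ]
283 [ 0.36655597 -0.21995956  0.05037845] [ 0.40457328 -0.17075114  0.12088487]
378 [ 0.38470703 -0.23958057  0.05000852] [ 0.410377   -0.22002725  0.1248965 ]
406 [ 0.39650814 -0.30708578  0.05030128] [ 0.42475214 -0.28064516  0.11017027]
238 [ 0.34597011 -0.0525655   0.05060173] [ 0.36929064 -0.02666078  0.1038098 ]
```

{"method": "arm_command", "body": {"moves": [{"rx":0,"ry":0.0,"rz":0,"x":0.3,"y":-0.2,"z":-4,"gripper":1},{"rx":0,"ry":0,"rz":0,"x":0.6,"y":-0.4,"z":-8,"gripper":1},{"rx":0,"ry":0,"rz":0,"x":0.8,"y":-0.6,"z":-12,"gripper":1},{"rx":0,"ry":0,"rz":0,"x":1,"y":-0.6,"z":-16,"gripper":1},{"rx":0,"ry":0,"rz":0,"x":1.2,"y":-0.6,"z":-20,"gripper":1}]}}

```text
clock: 2.9
position: [0.4637, 0.1243, 0.2262]
tool_rot: [-1.57, -0.0, 0.09]
force: [1.0, -0.1, 0.5]
grip_width: 0.0855
```

```bash
python3 - <<'E'
from h import *
print(bot.observe()['qpos'])
im,d,m,E=grab('wrist','w2.png')
for n in ('parts_box','catch_left','catch_right','catch_left_nose','marker'):
    for q in bot.masks_of(n,'wrist')[:2]:
        P=cloud(q['mask'],d,m,E);print(n,q['p'],q['box'],np.round(np.median(P,0),4))
go([.45,-.13,.22],0)
E
```

```text
[-0.71189576  0.2728712   0.40220876  1.95332579 -0.13155122  0.93991685
 -0.15560071]
parts_box 0.83 [255.5, 142.8, 333.6, 326.0] [0.5209 0.039  0.0142]
parts_box 0.48 [115.2, 0.0, 179.2, 23.8] [0.3368 0.2776 0.0317]
catch_left 0.69 [279.8, 159.7, 309.1, 184.1] [0.5058 0.13   0.069 ]
catch_right 0.59 [282.0, 292.5, 311.7, 317.5] [ 0.5347 -0.0454  0.0677]
catch_left_nose 0.74 [277.3, 157.7, 311.5, 181.5] [0.5058 0.1303 0.069 ]
catch_left_nose 0.46 [406.4, 229.1, 485.9, 297.4] [0.7092 0.0296 0.0683]
marker 0.85 [239.6, 322.6, 255.6, 352.3] [ 0.473  -0.1418  0.0122]
pos [0.4638 0.1264 0.226 ] rot [-1.57   0.     0.089] clk 3.2
shift [ -3.66   0.59 -25.42] turn [-0.     0.089 -0.   ]
```

View pics/w2.png

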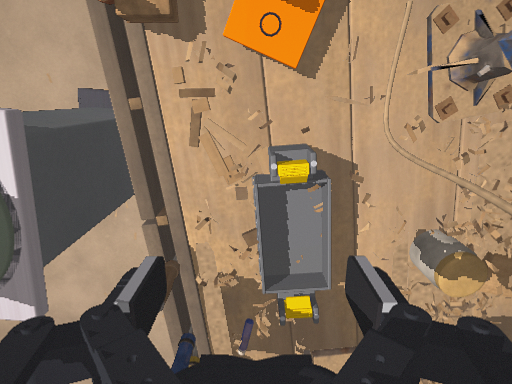

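```bash
cat >> h.py <<'E'
def boxfit(im,d,m,E,c0=(.52,.038)):
    from scipy.optimize import least_squares
    P=cloud(d>0,d,m,E); s=(abs(P[:,2]-.05)<.0025)&(np.hypot(P[:,0]-c0[0],P[:,1]-c0[1])<.14); Q=P[s,:2]
    # rim ring: mean |distance| to rectangle mid-line 86 x 146
    def res(q):
        c,sn=np.cos(q[2]),np.sin(q[2]); dx,dy=Q[:,0]-q[0],Q[:,1]-q[1]; x=c*dx+sn*dy; y=-sn*dx+c*dy
        ax,ay=abs(x)-.043,abs(y)-.073
        return np.where((ax<0)&(ay<0),np.maximum(ax,ay),np.hypot(np.maximum(ax,0),np.maximum(ay,0)))
    r=least_squares(res,[c0[0],c0[1],.17],loss='soft_l1',f_scale=.002,x_scale=[.01,.01,.1]); print('box',len(Q),np.round(r.x,4),'med res',np.median(abs(r.fun)))
    zr=P[(np.hypot(P[:,0]-c0[0],P[:,1]-c0[1])<.12)&(P[:,2]>.04)&(P[:,2]<.06),2]; h,e=np.histogram(zr,20); print('rim z mode',e[h.argmax()])
    return r.x
E
python3 - <<'E'
from h import *
im,d,m,E=grab('wrist','w2b.png'); b=boxfit(im,d,m,E)
hsv=cv2.cvtColor(im,cv2.COLOR_RGB2HSV).astype(int)
y=(hsv[:,:,0]>20)&(hsv[:,:,0]<35)&(hsv[:,:,1]>180)
P=cloud(y,d,m,E); P=P[(P[:,2]>.055)&(abs(P[:,0]-.52)<.05)]
for Q in (P[P[:,1]>.04],P[P[:,1]<.04]): print('catch',len(Q),Q.mean(0),Q.min(0),Q.max(0))
lidfit(im,d,m,E)
q=bot.masks_of('marker','wrist')[0]; P=cloud(q['mask'],d,m,E); P=P[P[:,2]>.006]; print(cv2.minAreaRect((P[:,:2]*1000).astype(np.float32)),np.median(P,0))
E
```

```text
box 1215 [0.5205 0.0397 0.1634] med res 0.001149474012437729
rim z mode 0.04900460899903298
catch 641 [0.50552958 0.1288685  0.06772507] [0.48814263 0.1122287  0.0550686 ] [0.52301759 0.14029563 0.07351722]
catch 551 [ 0.53417114 -0.04570602  0.06686581] [ 0.51831643 -0.06069441  0.05529642] [ 0.55184804 -0.03424459  0.07385561]
n 4629 plate z 0.0256
plate 4595 [468.8 284.5] [73.2 88. ] 72.6 z 0.0256
((750.7750244140625, -0.06675338745117188), (72.20210266113281, 132.20306396484375), 61.22553253173828) [0.70946637 0.02998133 0.06829795]
```

{"method": "arm_command", "body": {"moves": [{"rx":0,"ry":0.0,"rz":0,"x":-0.8,"y":0,"z":-4,"gripper":0.2},{"rx":0,"ry":0,"rz":0,"x":-1.4,"y":0,"z":-8,"gripper":0.2},{"rx":0,"ry":0,"rz":0,"x":-2,"y":0,"z":-12,"gripper":0.2},{"rx":0,"ry":0,"rz":0,"x":-2,"y":0,"z":-16,"gripper":0.2},{"rx":0,"ry":0,"rz":0,"x":-2,"y":0,"z":-19,"gripper":0.2}]}}

```text
clock: 3.72
position: [0.4604, -0.0681, 0.2263]
tool_rot: [-1.571, -0.001, 0.087]
force: [1.5, -0.3, -0.1]
grip_width: 0.0509
```

```bash
python3 - <<'E'
from h import *
grab('side')
im,d,m,E=grab('wrist','w3.png'); boxfit(im,d,m,E)
hsv=cv2.cvtColor(im,cv2.COLOR_RGB2HSV).astype(int)
for q in bot.masks_of('marker','wrist')[:2]:
    P=cloud(q['mask'],d,m,E); P=P[P[:,2]>.006]; print(q['p'],q['box'],cv2.minAreaRect((P[:,:2]*1000).astype(np.float32)),np.median(P,0))
s=bot.observe(); print(s['grip_width'],s['qpos']); go([.47,-.15,.15],0)
E
```

```text
box 1432 [0.5206 0.0389 0.1626] med res 0.0010775412624782002
rim z mode 0.0489954748262902
0.69 [309.1, 138.0, 342.7, 167.4] ((535.4777221679688, -47.9740104675293), (27.74341583251953, 38.847312927246094), 86.95352935791016) [ 0.53365649 -0.04753588  0.06909698]
0.6 [251.7, 198.7, 270.6, 242.3] ((473.3824768066406, -151.40374755859375), (60.722564697265625, 13.45008373260498), 81.51187896728516) [ 0.47307836 -0.14915069  0.01174503]
0.051171843607643826 [-0.39265037  0.25651111  0.49842661  1.98952357 -0.1511933   0.9311268
  0.2674076 ]
pos [ 0.4607 -0.0672  0.226 ] rot [-1.571  0.     0.085] clk 3.87
shift [ 0.22  7.6  -8.32] turn [ 0.     0.085 -0.   ]
```

View pics/w3.png

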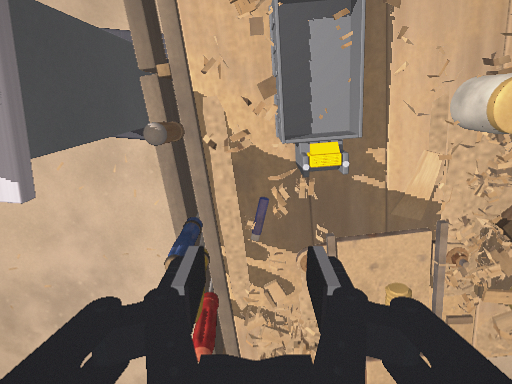

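```bash
python3 - <<'E'
from h import *
go([.473,-.151,.12],-.148)
E
```

```text
pos [ 0.4607 -0.0672  0.226 ] rot [-1.571  0.     0.085] clk 3.87
shift [ 0.51 10.6  -8.45] turn [ 0.     0.233 -0.   ]
```

{"method": "arm_command", "body": {"moves": [{"rx":0,"ry":0.12,"rz":0,"x":0.2,"y":2,"z":-3,"gripper":0.2},{"rx":0,"ry":0.233,"rz":0,"x":0.4,"y":4,"z":-6,"gripper":0.2},{"rx":0,"ry":0.233,"rz":0,"x":0.51,"y":6,"z":-8.45,"gripper":0.2},{"rx":0,"ry":0.233,"rz":0,"x":0.51,"y":8.5,"z":-8.45,"gripper":0.2},{"rx":0,"ry":0.233,"rz":0,"x":0.51,"y":10.6,"z":-8.45,"gripper":0.2}]}}

```text
clock: 4.28
position: [0.4732, -0.1493, 0.1183]
tool_rot: [-1.571, 0.001, -0.146]
force: [0.2, 0.6, -0.2]
grip_width: 0.0513
```

```bash
python3 - <<'E'
from h import *
bot.grab_frame('side')
im,d,m,E=grab('wrist','w4.png')
for q in bot.masks_of('marker','wrist')[:2]:
    P=cloud(q['mask'],d,m,E); P=P[P[:,2]>.006]; print(q['p'],q['box'],cv2.minAreaRect((P[:,:2]*1000).astype(np.float32)),np.median(P,0))
go([.473,-.151,.003],-.148)
E
```

```text
0.95 [252.4, 157.8, 266.9, 220.4] ((473.5246887207031, -151.6404571533203), (61.370689392089844, 12.502921104431152), 81.94762420654297) [ 0.47385269 -0.14886481  0.0118505 ]
0.67 [239.3, 1.0, 384.1, 98.4] ((524.8971557617188, -39.265655517578125), (71.0346450805664, 98.77360534667969), 81.42483520507812) [ 0.52842053 -0.03650736  0.04490529]
pos [ 0.4726 -0.1484  0.1192] rot [-1.571  0.003 -0.144] clk 4.43
shift [ 0.11 11.62 -0.25] turn [-0.     0.004 -0.003]
```

View pics/w4.png

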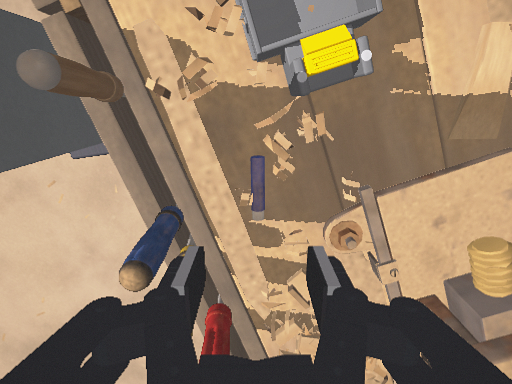

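{"method": "arm_command", "body": {"moves": [{"rx":0,"ry":0,"rz":0,"x":0.15,"y":3.5,"z":-0.3,"gripper":0.2},{"rx":0,"ry":0,"rz":0,"x":0.15,"y":7,"z":-0.3,"gripper":0.2},{"rx":0,"ry":0,"rz":0,"x":0.15,"y":10,"z":-0.3,"gripper":0.2},{"rx":0,"ry":0,"rz":0,"x":0.15,"y":11.6,"z":-0.3,"gripper":0.2},{"rx":0,"ry":0,"rz":0,"x":0.15,"y":11.6,"z":-0.3,"gripper":0.2}]}}

```text
clock: 4.85
position: [0.4738, -0.1516, 0.0026]
tool_rot: [-1.57, 0.003, -0.144]
force: [-1.0, -0.8, -1.1]
grip_width: 0.0511
```

{"method": "arm_command", "body": {"moves": [{"rx":0,"ry":0,"rz":0,"x":0,"y":0,"z":0,"gripper":-1},{"rx":0,"ry":0,"rz":0,"x":0,"y":0,"z":0,"gripper":-1},{"rx":0,"ry":0,"rz":0,"x":0,"y":0,"z":0,"gripper":-1},{"rx":0,"ry":0,"rz":0,"x":0,"y":0,"z":0,"gripper":-1},{"rx":0,"ry":0,"rz":0,"x":0,"y":0,"z":0,"gripper":-1}], "squeeze": 30}}

```text
clock: 5.27
position: [0.4747, -0.1529, 0.0049]
tool_rot: [-1.571, -0.002, -0.146]
force: [-0.0, 0.7, 0.5]
grip_width: -0.0002
```

{"method": "arm_command", "body": {"moves": [{"rx":0,"ry":0,"rz":0,"x":0,"y":0,"z":0,"gripper":-1},{"rx":0,"ry":0,"rz":0,"x":0,"y":-2,"z":0,"gripper":-1},{"rx":0,"ry":0,"rz":0,"x":0,"y":-5,"z":0,"gripper":-1},{"rx":0,"ry":0,"rz":0,"x":0,"y":-9,"z":0,"gripper":-1},{"rx":0,"ry":0,"rz":0,"x":0,"y":-11,"z":0,"gripper":-1}]}}

```text
clock: 5.68
position: [0.4746, -0.1536, 0.1173]
tool_rot: [-1.571, -0.002, -0.147]
force: [1.0, 0.5, 1.2]
grip_width: 0.0002
```

```bash
python3 - <<'E'
from h import *
im,d,m,E=grab('wrist','w5.png')
go([.52,.038,.13],.163); print(bot.observe()['grip_width'])
E
```

```text
pos [ 0.476  -0.1539  0.1195] rot [-1.571 -0.006 -0.147] clk 5.73
shift [ 1.55 -1.04 19.62] turn [ 0.001 -0.31   0.006]
0.0002222588534923577
```

View pics/w5.png

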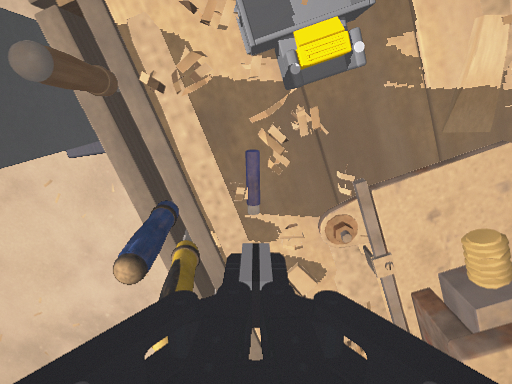

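```bash
python3 - <<'E'
from h import *
for c in ['wrist','side','scene']:
  im,d,m,E=grab(c)
  for q in bot.masks_of('marker',c)[:1]:
    P=cloud(q['mask'],d,m,E); P=P[P[:,2]>.006]; print(c,q['p'],q['box'],cv2.minAreaRect((P[:,:2]*1000).astype(np.float32)),np.median(P,0), P[:,2].max())
for i in range(4): 
    bot.grab_frame('side'); s=bot.observe(); print(s['position'],s['tool_rot'])
E
```

```text
wrist 0.75 [245.6, 149.7, 260.0, 215.0] ((473.2960510253906, -151.55661010742188), (61.095218658447266, 12.44828987121582), 81.6134262084961) [ 0.4740142  -0.14899261  0.01186806] 0.014883409611684328
side 0.47 [280.5, 288.0, 294.5, 311.6] ((471.49932861328125, -151.8431854248047), (60.99062728881836, 11.024039268493652), 82.2342758178711) [ 0.47050252 -0.1525121   0.01031604] 0.014736133883341052
scene 0.61 [305.1, 276.2, 318.0, 293.7] ((470.75457763671875, -151.83326721191406), (55.92338562011719, 15.707013130187988), 80.8038330078125) [ 0.4707799  -0.15236382  0.01517432] 0.020637758488590507
[ 0.47352463 -0.15293837  0.11315217] [-1.57093908  0.00164879 -0.14616523]
[ 0.47356518 -0.15303159  0.11323029] [-1.57097153e+00  1.52796081e-03 -1.46347505e-01]
[ 0.47367139 -0.15305592  0.11335304] [-1.57099674e+00  1.29934021e-03 -1.46256405e-01]
[ 0.47373138 -0.15307283  0.1134453 ] [-1.57099049e+00  1.12124539e-03 -1.46301738e-01]
```

```bash
python3 - <<'E'
from h import *
im,d,m,E=grab('wrist','w6.png'); s=bot.observe()
T=T_tool(s)
for y in (0,-.019): print(proj((T@np.array([0,y,0,1]))[:3],m,E))
print(np.round(m['mount'],4).tolist(), m['cx'],m['cy'],m['dist_coeffs'],s['position'])
# fingers in depth
v,u=np.nonzero((d>0)&(d<.33)); n=rays(np.c_[u,v],m); z=d[v,u]; P=np.c_[n*z[:,None],z]; M=np.array(m['mount']); Q=P@M[:3,:3].T+M[:3,3]
print(Q.min(0),Q.max(0),len(Q)); i=Q[:,1].argsort()[-10:]; print(np.c_[u[i],v[i],Q[i]].round(4))
cv2.imwrite('pics/w6z.png',cv2.resize(im[130:300,180:340],None,fx=4,fy=4)[:,:,::-1])
E
```

```text
[[253.93867237 232.2397691 ]]
[[253.76824922 246.4798109 ]]
[[1.0, -0.0009, -0.0006, 0.0011], [0.0003, -0.3089, 0.9511, -0.1747], [-0.0011, -0.9511, -0.3089, 0.0789], [0.0, 0.0, 0.0, 1.0]] 255.37292000617174 197.69596205542936 [0.00195335 0.         0.         0.         0.        ] [ 0.47384608 -0.15308459  0.11358776]
[-0.18570606 -0.12126585 -0.16653872] [0.2459648 0.1632222 0.1571472] 158084
[[ 8.800e+01  2.500e+01 -1.601e-01  1.623e-01  1.444e-01]
 [ 9.400e+01  3.800e+01 -1.561e-01  1.624e-01  1.331e-01]
 [ 1.060e+02  6.200e+01 -1.477e-01  1.624e-01  1.116e-01]
 [ 1.280e+02  1.090e+02 -1.316e-01  1.625e-01  6.660e-02]
 [ 1.080e+02  6.600e+01 -1.463e-01  1.625e-01  1.080e-01]
 [ 1.030e+02  5.600e+01 -1.499e-01  1.626e-01  1.171e-01]
 [ 1.290e+02  1.100e+02 -1.308e-01  1.628e-01  6.560e-02]
 [ 1.010e+02  5.200e+01 -1.515e-01  1.629e-01  1.208e-01]
 [ 1.000e+02  5.000e+01 -1.522e-01  1.630e-01  1.226e-01]
 [ 9.700e+01  4.300e+01 -1.543e-01  1.632e-01  1.289e-01]]
```

View pics/w6z.png

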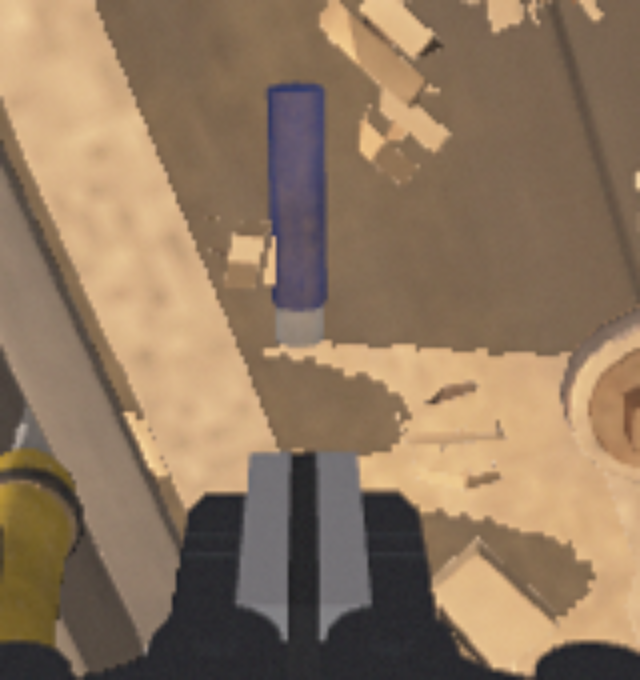

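```bash
python3 - <<'E'
from h import *
im,d,m,E=grab('wrist'); s=bot.observe()
M=np.array(m['mount'])
for y in (0.01,0,-.01,-.02,-.03): print(y,[np.round(proj([x,y,z],m,M)[0],1).tolist() for x,z in ((0,-.011),(0,0),(0,.011),(-.01,.011))])
sub=d[225:300:5,240:275:4]; print(np.round(sub,3))
v,u=np.mgrid[236:290:6,246:268:4]; v=v.ravel();u=u.ravel(); n=rays(np.c_[u,v],m); z=d[v,u]; P=np.c_[n*z[:,None],z]; Q=P@M[:3,:3].T+M[:3,3]
print(np.c_[u,v,Q*1000].round(0).astype(int))
E
```

```text
0.01 [[253.9, 241.3], [253.8, 225.7], [253.8, 209.6], [237.9, 209.6]]
0 [[253.8, 248.4], [253.8, 232.2], [253.7, 215.4], [237.1, 215.4]]
-0.01 [[253.7, 256.2], [253.7, 239.3], [253.6, 221.7], [236.1, 221.7]]
-0.02 [[253.6, 264.9], [253.6, 247.2], [253.5, 228.8], [235.0, 228.8]]
-0.03 [[253.5, 274.6], [253.5, 256.1], [253.4, 236.7], [233.7, 236.8]]
[[0.309 0.312 0.312 0.313 0.312 0.311 0.311 0.312 0.313]
 [0.31  0.311 0.313 0.313 0.314 0.313 0.314 0.315 0.314]
 [0.311 0.312 0.315 0.315 0.317 0.316 0.315 0.316 0.316]
 [0.314 0.314 0.314 0.317 0.317 0.319 0.318 0.318 0.316]
 [0.316 0.149 0.151 0.149 0.149 0.149 0.15  0.149 0.318]
 [0.318 0.144 0.145 0.145 0.145 0.146 0.145 0.145 0.321]
 [0.149 0.14  0.14  0.14  0.141 0.141 0.14  0.14  0.148]
 [0.145 0.136 0.137 0.135 0.137 0.138 0.137 0.136 0.144]
 [0.132 0.133 0.131 0.132 0.132 0.133 0.132 0.132 0.14 ]
 [0.128 0.128 0.129 0.129 0.128 0.128 0.128 0.129 0.138]
 [0.125 0.126 0.125 0.125 0.125 0.125 0.125 0.124 0.132]
 [0.121 0.121 0.121 0.122 0.122 0.121 0.121 0.121 0.121]
 [0.114 0.116 0.116 0.122 0.121 0.122 0.117 0.116 0.114]
 [0.114 0
[... 648 characters left out ...]
 -48  11]
 [246 260  -3 -52  10]
 [250 260  -1 -53  11]
 [254 260   0 -53  10]
 [258 260   2 -53  11]
 [262 260   4 -55  11]
 [266 260   6 -54  11]
 [246 266  -3 -59  11]
 [250 266  -1 -59  11]
 [254 266   0 -57  10]
 [258 266   2 -58  11]
 [262 266   4 -59  11]
 [266 266   5 -59  11]
 [246 272  -3 -63  11]
 [250 272  -1 -64  11]
 [254 272   0 -63  11]
 [258 272   2 -64  11]
 [262 272   4 -63  11]
 [266 272   5 -64  11]
 [246 278  -3 -67  10]
 [250 278  -1 -68  11]
 [254 278   0 -68  11]
 [258 278   2 -68  11]
 [262 278   4 -68  11]
 [266 278   5 -68  11]
 [246 284  -3 -73  11]
 [250 284  -1 -70  10]
 [254 284   0 -69   9]
 [258 284   2 -70  10]
 [262 284   4 -70  10]
 [266 284   5 -73  12]]
```

```bash
python3 - <<'E'
from h import *
s=bot.observe();print(s['position'],s['grip_width'])
for c in ('side','scene'):
    im,d,m,E=grab(c,c+'6.png'); P=cloud(d>0,d,m,E); v,u=np.nonzero(d>0)
    p=s['position']; k=(np.hypot(P[:,0]-p[0],P[:,1]-p[1])<.045)&(P[:,2]>.03); 
    print(c,k.sum()); 
    if k.sum():
        i=np.nonzero(k)[0]; i=i[P[i,2].argsort()[:8]]; print(np.c_[u[i],v[i],P[i]].round(3))
    q=proj(p,m,E)[0]; print('TCP px',q)
    x,y=int(q[0]),int(q[1]); cv2.imwrite(f'pics/{c}6z.png',cv2.resize(im[max(0,y-90):y+60,max(0,x-90):x+90],None,fx=4,fy=4)[:,:,::-1])
E
```

```text
[ 0.4738956  -0.15307127  0.11369275] 0.0004319277989150951
side 5150
[[ 2.94e+02  2.61e+02  4.77e-01 -1.62e-01  1.45e-01]
 [ 2.88e+02  2.61e+02  4.66e-01 -1.59e-01  1.46e-01]
 [ 2.93e+02  2.61e+02  4.74e-01 -1.63e-01  1.47e-01]
 [ 2.95e+02  2.60e+02  4.78e-01 -1.63e-01  1.48e-01]
 [ 2.88e+02  2.60e+02  4.66e-01 -1.59e-01  1.48e-01]
 [ 2.90e+02  2.61e+02  4.69e-01 -1.62e-01  1.48e-01]
 [ 2.91e+02  2.61e+02  4.70e-01 -1.63e-01  1.49e-01]
 [ 2.92e+02  2.61e+02  4.72e-01 -1.64e-01  1.49e-01]]
TCP px [289.51358637 268.29568825]
scene 2331
[[ 3.09e+02  2.68e+02  4.97e-01 -1.22e-01  3.00e-02]
 [ 3.06e+02  2.67e+02  4.92e-01 -1.16e-01  3.10e-02]
 [ 3.21e+02  2.55e+02  4.81e-01 -1.63e-01  1.50e-01]
 [ 3.15e+02  2.56e+02  4.67e-01 -1.56e-01  1.51e-01]
 [ 3.17e+02  2.57e+02  4.69e-01 -1.61e-01  1.51e-01]
 [ 3.16e+02  2.57e+02  4.66e-01 -1.61e-01  1.54e-01]
 [ 3.15e+02  2.55e+02  4.68e-01 -1.56e-01  1.54e-01]
 [ 3.19e+02  2.56e+02  4.73e-01 -1.63e-01  1.54e-01]]
TCP px [314.30219033 262.53897267]
```

View pics/side6z.png

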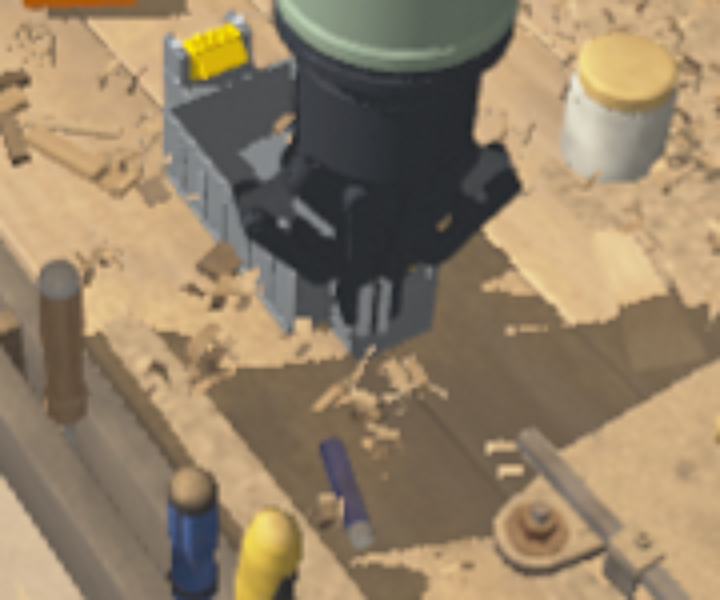

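```bash
python3 - <<'E'
from h import *
print(bot.pinch_z)
go([.473,-.152,-.025],-.145)
E
```

```text
0.0187
pos [ 0.474  -0.153   0.1139] rot [-1.571  0.    -0.146] clk 6.43
shift [-0.11 13.89  0.09] turn [ 0.    -0.001 -0.   ]
```

{"method": "arm_command", "body": {"moves": [{"rx":0,"ry":0,"rz":0,"x":-0.2,"y":1,"z":0.1,"gripper":0.2},{"rx":0,"ry":0,"rz":0,"x":-0.2,"y":3,"z":0.1,"gripper":0.2},{"rx":0,"ry":0,"rz":0,"x":-0.2,"y":6,"z":0.1,"gripper":0.2},{"rx":0,"ry":0,"rz":0,"x":-0.2,"y":9,"z":0.1,"gripper":0.2},{"rx":0,"ry":0,"rz":0,"x":-0.2,"y":11,"z":0.1,"gripper":0.2}]}}

```text
clock: 6.85
position: [0.4715, -0.1514, 0.0019]
tool_rot: [-1.571, 0.001, -0.146]
force: [1.2, -0.9, 0.3]
grip_width: 0.0512
```

{"method": "arm_command", "body": {"moves": [{"rx":0,"ry":0,"rz":0,"x":0,"y":1,"z":0,"gripper":0.2},{"rx":0,"ry":0,"rz":0,"x":0,"y":2,"z":0,"gripper":0.2},{"rx":0,"ry":0,"rz":0,"x":0,"y":2.6,"z":0,"gripper":0.2},{"rx":0,"ry":0,"rz":0,"x":0,"y":2.9,"z":0,"gripper":0.2},{"rx":0,"ry":0,"rz":0,"x":0,"y":2.9,"z":0,"gripper":0.2}]}}

```text
clock: 7.27
position: [0.4725, -0.1518, -0.0249]
tool_rot: [-1.571, -0.0, -0.146]
force: [-0.5, -0.7, 0.6]
grip_width: 0.051
```

```bash
python3 - <<'E'
from h import *
im,d,m,E=grab('wrist','w7.png'); s=bot.observe(); print(s['position'],s['force'],s['grip_width'])
im,d,m,E=grab('side','side7.png'); cv2.imwrite('pics/side7z.png',cv2.resize(im[220:330,220:360],None,fx=5,fy=5)[:,:,::-1])
E
```

```text
[ 0.47265429 -0.1517994  -0.02447681] [-0.29990249  1.18088418  0.89326877] 0.05088836671377119
```

View pics/w7.png

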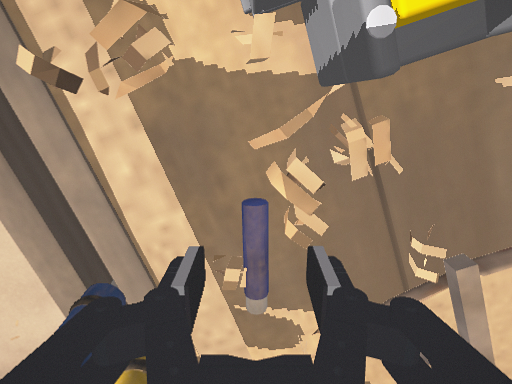

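View pics/side7z.png

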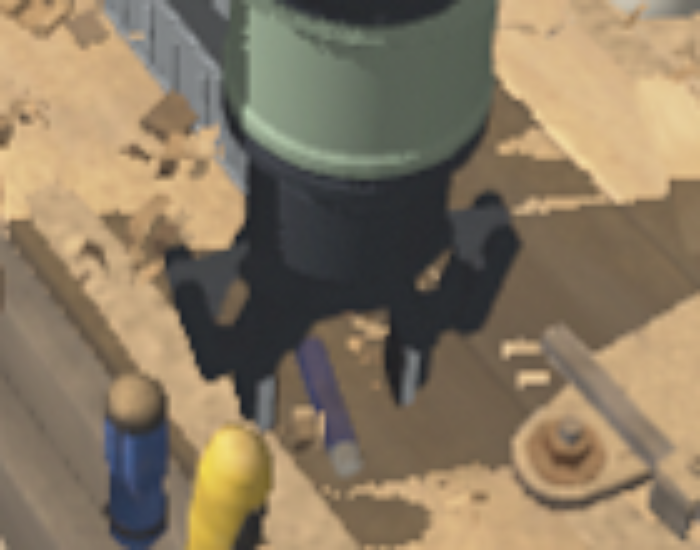

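{"method": "arm_command", "body": {"moves": [{"rx":0,"ry":0,"rz":0,"x":0,"y":0.4,"z":0,"gripper":0.2},{"rx":0,"ry":0,"rz":0,"x":0,"y":0.8,"z":0,"gripper":0.2},{"rx":0,"ry":0,"rz":0,"x":0,"y":0.8,"z":0,"gripper":-0.2},{"rx":0,"ry":0,"rz":0,"x":0,"y":0.8,"z":0,"gripper":-1},{"rx":0,"ry":0,"rz":0,"x":0,"y":0.8,"z":0,"gripper":-1}]}}

```text
clock: 7.78
position: [0.4737, -0.1524, -0.032]
tool_rot: [-1.571, -0.003, -0.146]
force: [3.1, 0.9, 17.8]
grip_width: 0.0154
```

{"method": "arm_command", "body": {"moves": [{"rx":0,"ry":0,"rz":0,"x":0,"y":0,"z":0,"gripper":-1},{"rx":0,"ry":0,"rz":0,"x":0,"y":0,"z":0,"gripper":-1},{"rx":0,"ry":0,"rz":0,"x":0,"y":0,"z":0,"gripper":-1}]}}

```text
clock: 8.03
position: [0.4739, -0.1524, -0.0319]
tool_rot: [-1.571, -0.003, -0.146]
force: [2.4, -0.3, 20.7]
grip_width: 0.01
```

{"method": "arm_command", "body": {"moves": [{"rx":0,"ry":0,"rz":0,"x":0,"y":-0.2,"z":0,"gripper":-1},{"rx":0,"ry":0,"rz":0,"x":0,"y":-0.2,"z":0,"gripper":-1},{"rx":0,"ry":0,"rz":0,"x":0,"y":-0.2,"z":0,"gripper":-1}]}}

```text
clock: 8.28
position: [0.4722, -0.1517, -0.031]
tool_rot: [-1.571, 0.0, -0.146]
force: [-0.9, 0.3, -0.1]
grip_width: 0.01
```

{"method": "arm_command", "body": {"moves": [{"rx":0,"ry":0,"rz":0,"x":0,"y":-1,"z":0,"gripper":-1},{"rx":0,"ry":0,"rz":0,"x":0,"y":-3,"z":0,"gripper":-1},{"rx":0,"ry":0,"rz":0,"x":0,"y":-6,"z":0,"gripper":-1},{"rx":0,"ry":0,"rz":0,"x":0,"y":-9,"z":0,"gripper":-1},{"rx":0,"ry":0,"rz":0,"x":0,"y":-12,"z":0,"gripper":-1}]}}

```text
clock: 8.7
position: [0.4716, -0.1517, 0.0907]
tool_rot: [-1.571, 0.001, -0.147]
force: [1.5, 0.4, 0.5]
grip_width: 0.0099
```

```bash
python3 - <<'E'
from h import *
im,d,m,E=grab('side','side8.png'); cv2.imwrite('pics/side8z.png',cv2.resize(im[180:330,220:360],None,fx=4,fy=4)[:,:,::-1])
im,d,m,E=grab('wrist','w8.png')
go([.52,.039,.09],.163); print(bot.observe()['grip_width'])
E
```

```text
pos [ 0.474  -0.1522  0.0931] rot [-1.571 -0.005 -0.146] clk 8.8
shift [ 1.76  0.33 19.59] turn [ 0.001 -0.309  0.005]
0.009910242731525264
```

View pics/side8z.png

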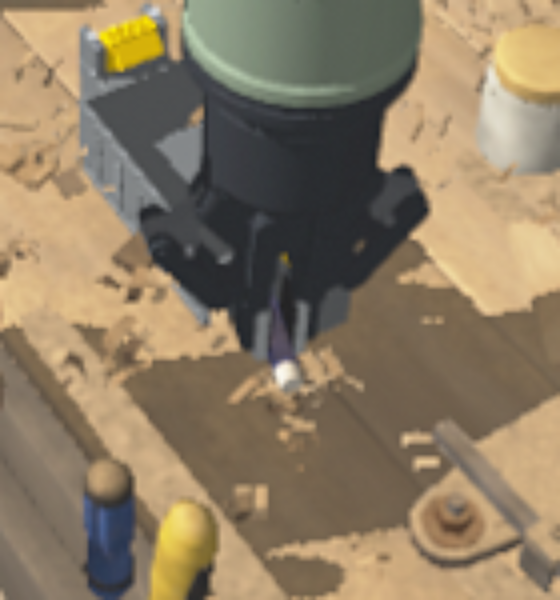

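View pics/w8.png

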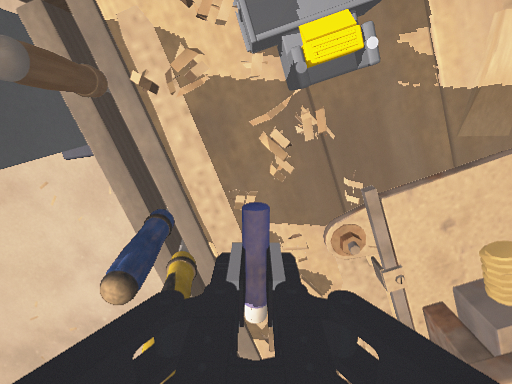

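```bash
python3 - <<'E'
from h import *
def tool(c):
    im,d,m,E=grab(c); T=np.linalg.inv(T_tool(bot.observe())); P=cloud(d>0,d,m,E); return P@T[:3,:3].T+T[:3,3]
Q=np.vstack([tool('wrist'),tool('side'),tool('scene')])
Q=Q[(abs(Q[:,2])<.05)&(abs(Q[:,0])<.08)&(Q[:,1]<0)&(Q[:,1]>-.3)]
for x0 in range(0,80,10):
    for sg in (1,-1):
        k=(Q[:,0]*sg*1000>=x0)&(Q[:,0]*sg*1000<x0+10); 
        if k.sum()>5: print(sg*x0, k.sum(),'lowest y',np.round(np.sort(Q[k,1])[-5:][::-1]*1000))
E
```

```text
0 5114 lowest y [-35. -35. -35. -35. -36.]
0 5334 lowest y [-33. -33. -34. -34. -35.]
10 4879 lowest y [-36. -37. -37. -37. -37.]
-10 4213 lowest y [-31. -35. -37. -37. -38.]
20 1824 lowest y [-46. -48. -48. -49. -50.]
-20 3049 lowest y [-74. -75. -75. -75. -76.]
30 3849 lowest y [-78. -79. -79. -79. -79.]
-30 5097 lowest y [-78. -78. -78. -79. -79.]
40 3270 lowest y [-85. -85. -85. -85. -85.]
-40 3218 lowest y [-89. -90. -90. -90. -90.]
50 1335 lowest y [-100. -100. -101. -101. -101.]
-50 851 lowest y [-105. -105. -105. -105. -105.]
60 41 lowest y [-116. -116. -116. -116. -116.]
-60 56 lowest y [-117. -120. -120. -122. -122.]
-70 229 lowest y [-0. -1. -1. -1. -1.]
```

{"method": "arm_command", "body": {"moves": [{"rx":0,"ry":-0.06,"rz":0,"x":0.4,"y":0,"z":4,"gripper":-1},{"rx":0,"ry":-0.12,"rz":0,"x":0.7,"y":0,"z":8,"gripper":-1},{"rx":0,"ry":-0.18,"rz":0,"x":1.0,"y":0,"z":12,"gripper":-1},{"rx":0,"ry":-0.24,"rz":0,"x":1.4,"y":0,"z":16,"gripper":-1},{"rx":0,"ry":-0.31,"rz":0,"x":1.8,"y":0,"z":19.6,"gripper":-1}]}}

```text
clock: 9.37
position: [0.5179, 0.042, 0.088]
tool_rot: [-1.571, 0.002, 0.167]
force: [1.4, -0.6, -0.6]
grip_width: 0.01
```

```bash
python3 - <<'E'
from h import *
bot.grab_frame('side');bot.grab_frame('side');go([.5205,.039,-.013],.163); print(bot.observe()['grip_width'])
E
```

```text
pos [0.5188 0.0456 0.0877] rot [-1.569e+00  1.000e-03  1.740e-01] clk 9.47
shift [ 0.06 10.07 -0.7 ] turn [-0.002  0.011 -0.001]
0.010078250348244264
```

{"method": "arm_command", "body": {"moves": [{"rx":0,"ry":0,"rz":0,"x":0,"y":3,"z":-0.2,"gripper":-1},{"rx":0,"ry":0,"rz":0,"x":0,"y":6,"z":-0.2,"gripper":-1},{"rx":0,"ry":0,"rz":0,"x":0,"y":9,"z":-0.2,"gripper":-1},{"rx":0,"ry":0,"rz":0,"x":0,"y":10.1,"z":-0.2,"gripper":-1},{"rx":0,"ry":0,"rz":0,"x":0,"y":10.1,"z":-0.2,"gripper":-1}]}}

```text
clock: 9.88
position: [0.5168, 0.0368, -0.0146]
tool_rot: [-1.571, 0.005, 0.163]
force: [-0.6, -0.6, 0.4]
grip_width: 0.0105
```

```bash
python3 - <<'E'
from h import *
im,d,m,E=grab('side','side9.png'); cv2.imwrite('pics/side9z.png',cv2.resize(im[150:290,210:360],None,fx=4,fy=4)[:,:,::-1])
im,d,m,E=grab('wrist','w9.png')
go([.5205,.039,-.013],.163); s=bot.observe();print(s['grip_width'],s['force'])
E
```

```text
pos [ 0.5189  0.0371 -0.0116] rot [-1.571e+00  1.000e-03  1.630e-01] clk 9.98
shift [0.19 0.14 0.17] turn [ 0.     0.    -0.001]
0.010106177237310481 [-0.14698097 -0.14632728  0.35300779]
```

View pics/w9.png

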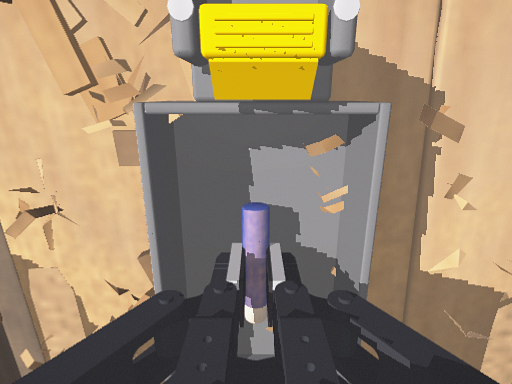

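{"method": "arm_command", "body": {"moves": [{"rx":0,"ry":0,"rz":0,"x":0,"y":0,"z":0,"gripper":-0.3},{"rx":0,"ry":0,"rz":0,"x":0,"y":0,"z":0,"gripper":-0.3},{"rx":0,"ry":0,"rz":0,"x":0,"y":0,"z":0,"gripper":-0.3},{"rx":0,"ry":0,"rz":0,"x":0,"y":-2,"z":0,"gripper":-0.3},{"rx":0,"ry":0,"rz":0,"x":0,"y":-6,"z":0,"gripper":-0.3}]}}

```text
clock: 10.4
position: [0.517, 0.0374, 0.0465]
tool_rot: [-1.571, 0.005, 0.164]
force: [-0.3, -0.2, 0.5]
grip_width: 0.0302
```

{"method": "arm_command", "body": {"moves": [{"rx":0,"ry":0,"rz":0,"x":0,"y":-4,"z":0,"gripper":0.2},{"rx":0,"ry":0,"rz":0,"x":0,"y":-8,"z":2,"gripper":0.2},{"rx":0,"ry":0,"rz":0,"x":0,"y":-10,"z":5,"gripper":0.2}]}}

```text
clock: 10.65
position: [0.5121, 0.0847, 0.1524]
tool_rot: [-1.571, -0.004, 0.159]
force: [0.7, 0.2, 0.1]
grip_width: 0.0516
```

```bash
python3 - <<'E'
from h import *
bot.grab_frame('side')
im,d,m,E=grab('wrist','w10.png'); boxfit(im,d,m,E)
go([.482,.326,.15],-.309); s=bot.observe();print(s['grip_width'],s['qpos'])
for q in bot.masks_of('marker','wrist')[:2]:
    P=cloud(q['mask'],d,m,E); print(q['p'],q['box'],np.median(P,0))
E
```

```text
box 1916 [0.5207 0.0398 0.1621] med res 0.0010462310659920745
rim z mode 0.04899409758011673
pos [0.512  0.0921 0.152 ] rot [-1.568 -0.006  0.169] clk 10.75
shift [ 0.98  0.29 23.56] turn [-0.005  0.478  0.005]
0.051447066401147705 [-0.63430961  0.4524999   0.4607999   1.94548673 -0.27899868  0.79874131
  0.15072441]
0.86 [248.9, 202.6, 259.1, 256.9] [0.51974357 0.03939239 0.02401201]
```

View pics/w10.png

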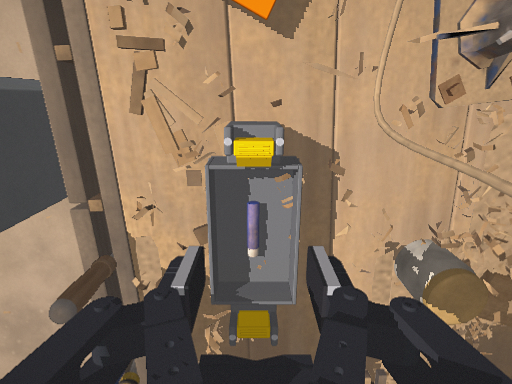

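{"method": "arm_command", "body": {"moves": [{"rx":0,"ry":0.1,"rz":0,"x":0.2,"y":0,"z":4,"gripper":0.2},{"rx":0,"ry":0.2,"rz":0,"x":0.4,"y":0,"z":8,"gripper":0.2},{"rx":0,"ry":0.3,"rz":0,"x":0.6,"y":0,"z":12,"gripper":0.2},{"rx":0,"ry":0.4,"rz":0,"x":0.7,"y":0,"z":15,"gripper":0.2},{"rx":0,"ry":0.478,"rz":0,"x":0.7,"y":0,"z":17,"gripper":0.2}]}}

```text
clock: 11.22
position: [0.489, 0.2586, 0.1476]
tool_rot: [-1.571, 0.001, -0.317]
force: [-0.5, 0.4, 0.5]
grip_width: 0.0513
```

{"method": "arm_command", "body": {"moves": [{"rx":0,"ry":0,"rz":0,"x":0,"y":0,"z":0,"gripper":0.2},{"rx":0,"ry":0,"rz":0,"x":0,"y":0,"z":0,"gripper":0.2},{"rx":0,"ry":0,"rz":0,"x":0,"y":0,"z":0,"gripper":0.2}]}}

```text
clock: 11.47
position: [0.4901, 0.2544, 0.1479]
tool_rot: [-1.572, -0.0, -0.314]
force: [0.6, -0.7, -0.1]
grip_width: 0.0511
```

```bash
python3 - <<'E'
from h import *
im,d,m,E=grab('wrist','w11.png'); lidfit(im,d,m,E)
go([.482,.326,.06],-.309); s=bot.observe();print(s['grip_width'],s['qpos'])
E
```

```text
n 16766 plate z 0.0257
plate 15360 [557.3 301.5] [159.4 246.9] 72.0 z 0.0257
ridge 1327 [481.8 325.9] [49.4 18.7] 72.3 z 0.0554
pos [0.4902 0.2542 0.148 ] rot [-1.571 -0.    -0.315] clk 11.52
shift [-3.01  8.8   6.58] turn [ 0.    -0.006  0.   ]
0.05121004071905973 [-0.99598835  0.53750181  0.57903389  1.86613647 -0.38155652  0.85013962
 -0.54008419]
```

View pics/w11.png

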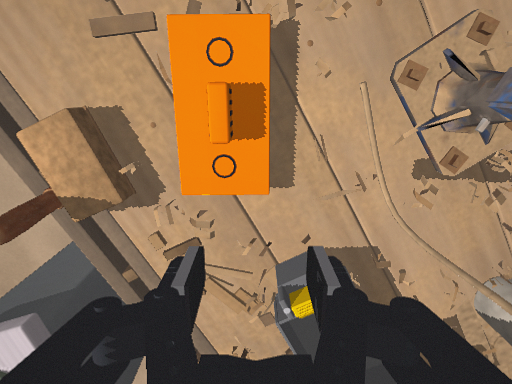

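{"method": "arm_command", "body": {"moves": [{"rx":0,"ry":0,"rz":0,"x":-1.5,"y":2,"z":3.3,"gripper":0.2},{"rx":0,"ry":0,"rz":0,"x":-3,"y":5,"z":6.6,"gripper":0.2},{"rx":0,"ry":-0.006,"rz":0,"x":-3,"y":8.8,"z":6.6,"gripper":0.2},{"rx":0,"ry":-0.006,"rz":0,"x":-3,"y":8.8,"z":6.6,"gripper":0.2},{"rx":0,"ry":-0.006,"rz":0,"x":-3,"y":8.8,"z":6.6,"gripper":0.2}]}}

```text
clock: 11.93
position: [0.4817, 0.3257, 0.0591]
tool_rot: [-1.574, 0.001, -0.309]
force: [0.8, -1.0, 0.7]
grip_width: 0.051
```

```bash
python3 - <<'E'
from h import *
bot.grab_frame('side');bot.grab_frame('side')
im,d,m,E=grab('wrist','w12.png'); lidfit(im,d,m,E)
go([.482,.326,-.003],-.309)
E
```

```text
n 24283 plate z 0.0258
plate 21954 [481.5 325.8] [159.8  88. ] 72.2 z 0.0257
ridge 2076 [483.9 326.1] [49.6 52.2] 72.4 z 0.0555
pos [0.4834 0.3269 0.0621] rot [-1.569 -0.002 -0.31 ] clk 12.08
shift [-0.12  6.51 -0.14] turn [-0.002 -0.001  0.002]
```

View pics/w12.png

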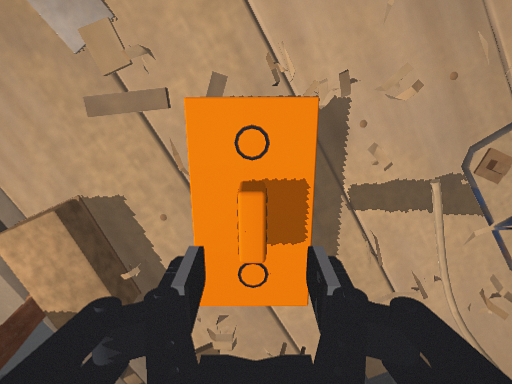

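{"method": "arm_command", "body": {"moves": [{"rx":0,"ry":0,"rz":0,"x":-0.1,"y":2,"z":0,"gripper":0.2},{"rx":0,"ry":0,"rz":0,"x":-0.1,"y":4,"z":0,"gripper":0.2},{"rx":0,"ry":0,"rz":0,"x":-0.1,"y":5.5,"z":0,"gripper":0.2},{"rx":0,"ry":0,"rz":0,"x":-0.1,"y":6.1,"z":0,"gripper":0},{"rx":0,"ry":0,"rz":0,"x":-0.1,"y":6.1,"z":0,"gripper":-0.2}]}}

```text
clock: 12.5
position: [0.4813, 0.3276, -0.0005]
tool_rot: [-1.571, -0.0, -0.309]
force: [-0.8, -0.0, 0.3]
grip_width: 0.0348
```

{"method": "arm_command", "body": {"moves": [{"rx":0,"ry":0,"rz":0,"x":0,"y":0,"z":0,"gripper":-0.3},{"rx":0,"ry":0,"rz":0,"x":0,"y":0,"z":0,"gripper":-1},{"rx":0,"ry":0,"rz":0,"x":0,"y":0,"z":0,"gripper":-1},{"rx":0,"ry":0,"rz":0,"x":0,"y":0,"z":0,"gripper":-1}], "squeeze": 60}}

```text
clock: 12.83
position: [0.4817, 0.3284, 0.0006]
tool_rot: [-1.569, -0.001, -0.308]
force: [-2.0, -3.0, 10.0]
grip_width: 0.0167
```

```bash
python3 - <<'E'
from h import *
im,d,m,E=grab('wrist','w13.png')
im,d,m,E=grab('side','side13.png'); cv2.imwrite('pics/side13z.png',cv2.resize(im[90:220,150:290],None,fx=5,fy=4.5)[:,:,::-1])
s=bot.observe();print(s['grip_width'],s['force'],s['position'])
E
```

```text
0.01681747137278123 [-1.43230164 -2.02018847 10.02261198] [0.48169754 0.32839617 0.00061303]
```

View pics/w13.png

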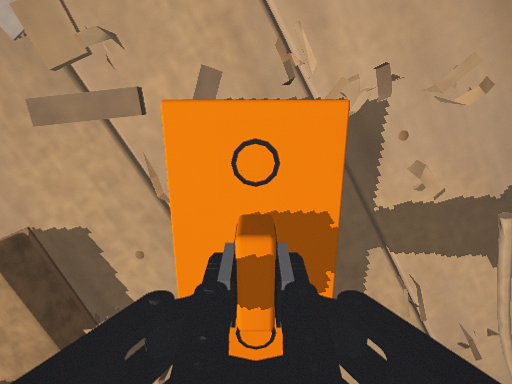

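View pics/side13z.png

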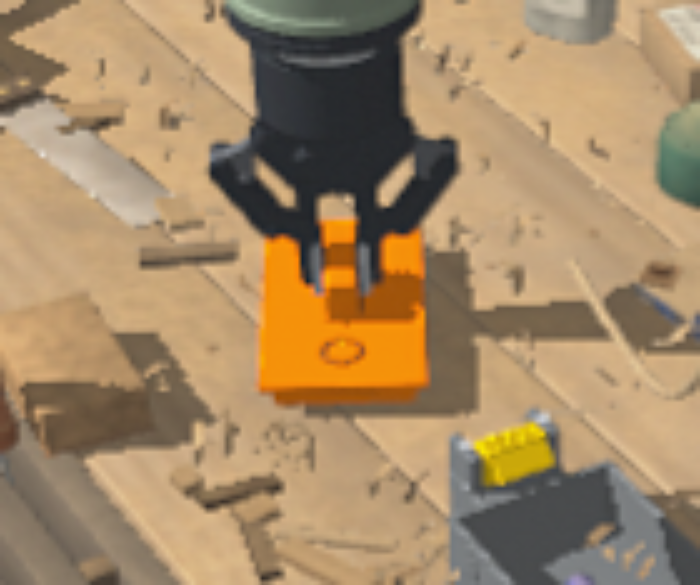

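{"method": "arm_command", "body": {"moves": [{"rx":0,"ry":0,"rz":0,"x":0,"y":-0.5,"z":0,"gripper":-1},{"rx":0,"ry":0,"rz":0,"x":0,"y":-2,"z":0,"gripper":-1},{"rx":0,"ry":0,"rz":0,"x":0,"y":-5,"z":0,"gripper":-1},{"rx":0,"ry":0,"rz":0,"x":0,"y":-9,"z":0,"gripper":-1},{"rx":0,"ry":0,"rz":0,"x":0,"y":-12,"z":0,"gripper":-1}], "squeeze": 60}}

```text
clock: 13.35
position: [0.4813, 0.3279, 0.1223]
tool_rot: [-1.57, -0.001, -0.309]
force: [0.4, 1.4, -0.1]
grip_width: 0.017
```

{"method": "arm_command", "body": {"moves": [{"rx":0,"ry":0,"rz":0,"x":0,"y":0,"z":0,"gripper":-1},{"rx":0,"ry":0,"rz":0,"x":0,"y":0,"z":0,"gripper":-1},{"rx":0,"ry":0,"rz":0,"x":0,"y":0,"z":0,"gripper":-1}]}}

```text
clock: 13.6
position: [0.4805, 0.3283, 0.1193]
tool_rot: [-1.57, 0.0, -0.308]
force: [-0.2, 0.6, -2.1]
grip_width: 0.0168
```

```bash
cat >> h.py <<'E'
def heldlid():
    "lid plate in tool frame from the wrist camera: fit plane, edges"
    im,d,m,E=grab('wrist'); M=np.array(m['mount'])
    hsv=cv2.cvtColor(im,cv2.COLOR_RGB2HSV).astype(int); o=(hsv[:,:,0]>3)&(hsv[:,:,0]<20)&(hsv[:,:,1]>200)
    n,l,st,_=cv2.connectedComponentsWithStats(o.astype(np.uint8)); o=l==1+st[1:,4].argmax()
    Q=cloud(o,d,m,M); y0=np.median(Q[:,1]); A=Q[abs(Q[:,1]-y0)<.006]
    for _ in range(3):
        c,_,_,_=np.linalg.lstsq(np.c_[A[:,[0,2]],np.ones(len(A))],A[:,1],rcond=None); A=A[abs(np.c_[A[:,[0,2]],np.ones(len(A))]@c-A[:,1])<.003]
    print('plate y at TCP axis %.4f slope x %.4f z %.4f n %d'%(c[2],c[0],c[1],len(A)))
    e=[]
    zb=np.arange(A[:,2].min()+.004,A[:,2].max()-.004,.003)
    L=[];Rr=[]
    for z in zb:
        k=abs(A[:,2]-z)<.0015
        L.append(np.percentile(A[k,0],1));Rr.append(np.percentile(A[k,0],99))
    L,Rr=np.array(L),np.array(Rr); w=Rr-L; g=w>.085; print('widths',np.round(w,3)[::5])
    if g.sum()>3:
        p=np.polyfit(zb[g],((L+Rr)/2)[g],1); print('mid line x = %.4f z + %.4f'%tuple(p))
        zs=[np.percentile(A[abs(A[:,0]-x)<.002,2],99.5) for x in np.arange(-.036,.037,.006)]; print('far end z',np.round(np.median(zs),4),'-> lid centre tool z',round(np.median(zs)-.08,4))
    return im
E
python3 - <<'E'
from h import *
im=heldlid(); cv2.imwrite('pics/w14.png',im[:,:,::-1])
im,d,m,E=grab('side'); cv2.imwrite('pics/side14z.png',cv2.resize(im[70:220,150:290],None,fx=4.5,fy=4)[:,:,::-1])
go([.482,.326,.12],-.309);s=bot.observe();print(s['grip_width'],s['force'],s['moment'])
E
```

```text
plate y at TCP axis -0.0250 slope x 0.0007 z 0.0032 n 26846Traceback (most recent call last):
  File "<stdin>", line 2, in <module>
  File "h.py", line 64, in heldlid
    L.append(np.percentile(A[k,0],1));Rr.append(np.percentile(A[k,0],99))
             ~~~~~~~~~~~~~^^^^^^^^^^
    return _quantile_unchecked(
        a, q, axis, out, overwrite_input, method, keepdims, weights)
    return _ureduce(a,
                    func=_quantile_ureduce_func,
    ...<5 lines>...
                    overwrite_input=overwrite_input,
                    method=method)
    r = func(a, **kwargs)
    result = _quantile(arr,
                       quantiles=q,
    ...<2 lines>...
                       out=out,
                       weights=wgt)
    slices_having_nans = np.isnan(arr[-1, ...])
                                  ~~~^^^^^^^^^
IndexError: index -1 is out of bounds for axis 0 with size 0
```

```bash
sed -i 's/        L.append(np.percentile(A\[k,0\],1))/        if k.sum()<20: L.append(0);Rr.append(0);continue\n        L.append(np.percentile(A[k,0],1))/' h.py
python3 - <<'E'
from h import *
im=heldlid(); cv2.imwrite('pics/w14.png',im[:,:,::-1])
im,d,m,E=grab('side'); cv2.imwrite('pics/side14z.png',cv2.resize(im[70:220,150:290],None,fx=4.5,fy=4)[:,:,::-1])
go([.482,.326,.12],-.309);s=bot.observe();print(s['grip_width'],s['force'],s['moment'])
E
```

```text
plate y at TCP axis -0.0250 slope x 0.0007 z 0.0032 n 26841
widths [0.031 0.031 0.    0.087 0.086 0.086 0.086 0.085 0.085 0.085]
mid line x = 0.0001 z + 0.0009
far end z 0.0775 -> lid centre tool z -0.0025
pos [0.4804 0.3278 0.1182] rot [-1.572e+00  1.000e-03 -3.080e-01] clk 13.75
shift [ 0.21 -0.18 -0.12] turn [ 0.001  0.001 -0.001]
0.016764450558202044 [ 0.29887922  0.14050444 -0.96366458] [-0.05271875  0.00854849  0.00895192]
```

View pics/w14.png

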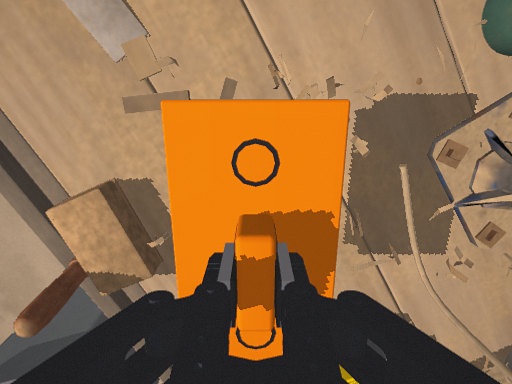

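```bash
python3 - <<'E'
from h import *
go([.5193,.0418,.12],.1625)
E
```

```text
pos [0.4804 0.3278 0.1182] rot [-1.572e+00  1.000e-03 -3.080e-01] clk 13.75
shift [ 12.38  -0.15 -26.08] turn [ 0.001 -0.471 -0.001]
```

{"method": "arm_command", "body": {"moves": [{"rx":0,"ry":-0.05,"rz":0,"x":1.5,"y":0,"z":-2.5,"gripper":-1},{"rx":0,"ry":-0.12,"rz":0,"x":3,"y":0,"z":-6,"gripper":-1},{"rx":0,"ry":-0.18,"rz":0,"x":4.5,"y":0,"z":-9.5,"gripper":-1},{"rx":0,"ry":-0.24,"rz":0,"x":6,"y":0,"z":-13,"gripper":-1},{"rx":0,"ry":-0.3,"rz":0,"x":7.5,"y":0,"z":-16,"gripper":-1}]}}

```text
clock: 14.17
position: [0.5031, 0.1503, 0.1184]
tool_rot: [-1.572, 0.001, -0.006]
force: [1.0, -0.1, -1.2]
grip_width: 0.0166
```

```bash
python3 - <<'E'
from h import *
go([.5193,.0418,.12],.1625)
E
```

```text
pos [0.5031 0.1503 0.1184] rot [-1.572e+00  1.000e-03 -6.000e-03] clk 14.17
shift [  1.68  -0.15 -10.84] turn [ 0.001 -0.168 -0.001]
```

{"method": "arm_command", "body": {"moves": [{"rx":0,"ry":-0.06,"rz":0,"x":0.6,"y":0,"z":-3.5,"gripper":-1},{"rx":0,"ry":-0.12,"rz":0,"x":1.2,"y":0,"z":-7,"gripper":-1},{"rx":0,"ry":-0.168,"rz":0,"x":1.7,"y":0,"z":-9.5,"gripper":-1},{"rx":0,"ry":-0.168,"rz":0,"x":1.7,"y":0,"z":-10.8,"gripper":-1},{"rx":0,"ry":-0.168,"rz":0,"x":1.7,"y":0,"z":-10.8,"gripper":-1}]}}

```text
clock: 14.58
position: [0.5196, 0.0413, 0.1186]
tool_rot: [-1.572, 0.001, 0.155]
force: [0.6, -0.5, -0.3]
grip_width: 0.0167
```

{"method": "arm_command", "body": {"moves": [{"rx":0,"ry":0,"rz":0,"x":0,"y":2,"z":0,"gripper":-1},{"rx":0,"ry":0,"rz":0,"x":0,"y":3,"z":0,"gripper":-1},{"rx":0,"ry":0,"rz":0,"x":0,"y":4,"z":0,"gripper":-1},{"rx":0,"ry":0,"rz":0,"x":0,"y":4,"z":0,"gripper":-1},{"rx":0,"ry":0,"rz":0,"x":0,"y":4,"z":0,"gripper":-1}]}}

```text
clock: 15.0
position: [0.5195, 0.0452, 0.0786]
tool_rot: [-1.571, 0.001, 0.16]
force: [0.7, -0.1, -1.5]
grip_width: 0.0167
```

```bash
python3 - <<'E'
from h import *
bot.grab_frame('side');bot.grab_frame('side')
im=heldlid(); cv2.imwrite('pics/w15.png',im[:,:,::-1])
go([.5193,.0418,.08],.1625)
im,d,m,E=grab('wrist')
# far catch housing and rim visible: yellow catch
hsv=cv2.cvtColor(im,cv2.COLOR_RGB2HSV).astype(int)
y=(hsv[:,:,0]>20)&(hsv[:,:,0]<35)&(hsv[:,:,1]>180)
P=cloud(y,d,m,E); P=P[(P[:,2]>.05)&(abs(P[:,0]-.52)<.05)&(P[:,1]>.05)]; print(len(P),P.mean(0),P.min(0),P.max(0))
im,d,m,E=grab('side'); cv2.imwrite('pics/side15z.png',cv2.resize(im[130:280,220:350],None,fx=4,fy=4)[:,:,::-1])
E
```

```text
plate y at TCP axis -0.0251 slope x 0.0014 z 0.0032 n 26992
widths [0.031 0.031 0.    0.087 0.087 0.086 0.085 0.085 0.085 0.085]
mid line x = 0.0005 z + 0.0008
far end z 0.0774 -> lid centre tool z -0.0026
pos [0.5202 0.045  0.0795] rot [-1.571e+00 -1.000e-03  1.600e-01] clk 15.15
shift [-0.14 -0.05 -0.3 ] turn [ 0.    -0.002  0.001]
1825 [0.50592721 0.12969169 0.07004565] [0.48698076 0.11935262 0.05797157] [0.52288029 0.13972449 0.07354172]
```

View pics/w15.png

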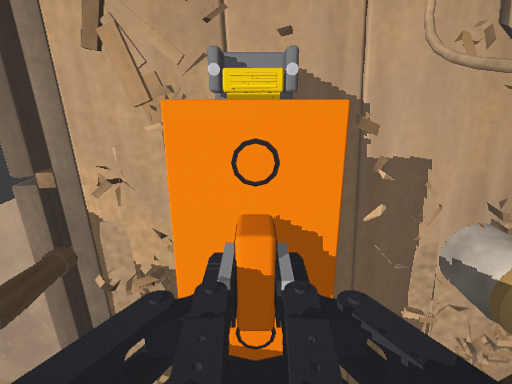

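View pics/side15z.png

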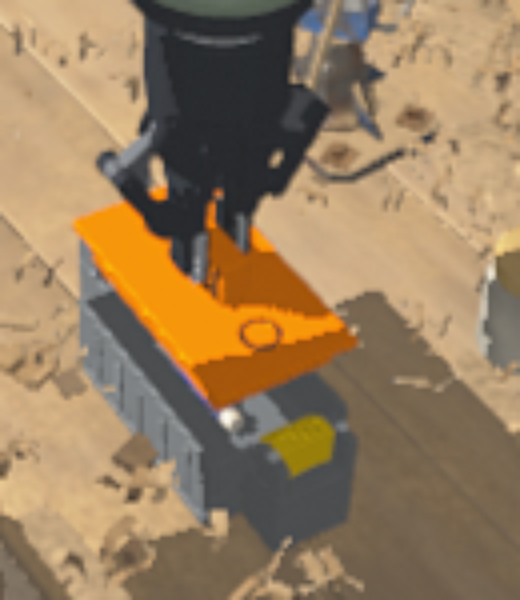

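{"method": "arm_command", "body": {"moves": [{"rx":0,"ry":-0.002,"rz":0,"x":-0.1,"y":0,"z":-0.3,"gripper":-1},{"rx":0,"ry":-0.002,"rz":0,"x":-0.1,"y":1,"z":-0.3,"gripper":-1},{"rx":0,"ry":-0.002,"rz":0,"x":-0.1,"y":2,"z":-0.3,"gripper":-1},{"rx":0,"ry":-0.002,"rz":0,"x":-0.1,"y":2.4,"z":-0.3,"gripper":-1},{"rx":0,"ry":-0.002,"rz":0,"x":-0.1,"y":2.4,"z":-0.3,"gripper":-1}]}}

```text
clock: 15.67
position: [0.5186, 0.0415, 0.0535]
tool_rot: [-1.571, 0.002, 0.162]
force: [0.2, 0.0, -0.9]
grip_width: 0.0173
```

```bash
python3 - <<'E'
from h import *
bot.grab_frame('side');bot.grab_frame('side')
heldlid()
go([.5193,.0418,.044],.1625); print(bot.observe()['force'])
E
```

```text
plate y at TCP axis -0.0251 slope x 0.0012 z 0.0030 n 26987
widths [0.03  0.031 0.    0.086 0.086 0.086 0.085 0.085 0.085 0.085]
mid line x = 0.0006 z + 0.0007
far end z 0.0774 -> lid centre tool z -0.0026
pos [0.5194 0.0416 0.055 ] rot [-1.571  0.     0.162] clk 15.82
shift [-0.01  1.1   0.02] turn [ 0.    -0.001 -0.   ]
[-0.0831353   0.50900856 -1.84662067]
```

Aligned to within a millimetre; going down into the mouth in small steps.

{"method": "arm_command", "body": {"moves": [{"rx":0,"ry":0,"rz":0,"x":0,"y":0.4,"z":0,"gripper":-1},{"rx":0,"ry":0,"rz":0,"x":0,"y":0.8,"z":0,"gripper":-1},{"rx":0,"ry":0,"rz":0,"x":0,"y":1.0,"z":0,"gripper":-1},{"rx":0,"ry":0,"rz":0,"x":0,"y":1.0,"z":0,"gripper":-1}]}}

```text
clock: 16.15
position: [0.5192, 0.0416, 0.0445]
tool_rot: [-1.571, 0.001, 0.162]
force: [0.7, 0.4, -1.3]
grip_width: 0.0167
```

```bash
python3 - <<'E'
from h import *
im,d,m,E=grab('side'); cv2.imwrite('pics/side16z.png',cv2.resize(im[150:280,220:350],None,fx=4,fy=4)[:,:,::-1])
im=heldlid(); cv2.imwrite('pics/w16.png',im[:,:,::-1])
go([.5193,.0418,.031],.1625); print(bot.observe()['force'])
E
```

```text
plate y at TCP axis -0.0251 slope x 0.0014 z 0.0029 n 27020
widths [0.03  0.031 0.    0.086 0.086 0.086 0.085 0.085 0.085 0.086]
mid line x = 0.0005 z + 0.0008
far end z 0.0772 -> lid centre tool z -0.0028
pos [0.5194 0.0416 0.0449] rot [-1.571  0.     0.162] clk 16.25
shift [-0.    1.39  0.02] turn [ 0.    -0.001 -0.   ]
[-0.02523251  0.24937963 -0.24546079]
```

View pics/side16z.png

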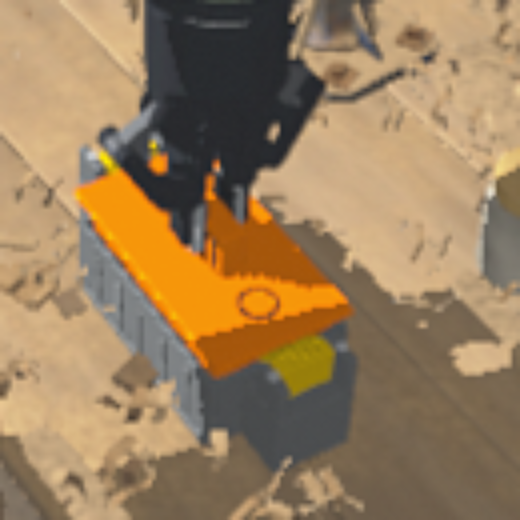

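{"method": "arm_command", "body": {"moves": [{"rx":0,"ry":0,"rz":0,"x":0,"y":0.2,"z":0,"gripper":-1},{"rx":0,"ry":0,"rz":0,"x":0,"y":0.4,"z":0,"gripper":-1},{"rx":0,"ry":0,"rz":0,"x":0,"y":0.5,"z":0,"gripper":-1}]}}

```text
clock: 16.5
position: [0.5202, 0.0417, 0.0405]
tool_rot: [-1.571, -0.002, 0.162]
force: [-0.5, 0.7, 15.5]
grip_width: 0.0168
```

{"method": "arm_command", "body": {"moves": [{"rx":0,"ry":0,"rz":0,"x":0,"y":0.1,"z":0,"gripper":-1},{"rx":0,"ry":0,"rz":0,"x":0,"y":0.3,"z":0,"gripper":-1},{"rx":0,"ry":0,"rz":0,"x":0,"y":0.3,"z":0,"gripper":-1}]}}

```text
clock: 16.75
position: [0.52, 0.0417, 0.0371]
tool_rot: [-1.571, -0.001, 0.162]
force: [3.2, 1.1, -0.4]
grip_width: 0.0169
```

```bash
python3 - <<'E'
from h import *
heldlid(); go([.5193,.0418,.031],.1625); s=bot.observe();print(s['force'],s['moment'])
E
```

```text
plate y at TCP axis -0.0251 slope x 0.0006 z -0.0021 n 27112
widths [0.032 0.03  0.    0.086 0.087 0.086 0.086 0.085 0.086 0.085]
mid line x = 0.0021 z + 0.0008
far end z 0.0775 -> lid centre tool z -0.0025
pos [0.5199 0.0417 0.0371] rot [-1.571e+00 -1.000e-03  1.620e-01] clk 16.8
shift [-0.06  0.61  0.02] turn [ 0.    -0.     0.001]
[2.12025695 0.59699287 0.03256206] [-0.08161026 -0.70800764  0.01721799]
```

{"method": "arm_command", "body": {"moves": [{"rx":0,"ry":0,"rz":0,"x":0,"y":0.2,"z":0,"gripper":-1},{"rx":0,"ry":0,"rz":0,"x":0,"y":0.4,"z":0,"gripper":-1},{"rx":0,"ry":0,"rz":0,"x":0,"y":0.6,"z":0,"gripper":-1},{"rx":0,"ry":0,"rz":0,"x":0,"y":0.6,"z":0,"gripper":-1}]}}

```text
clock: 17.13
position: [0.5192, 0.0415, 0.0308]
tool_rot: [-1.571, 0.0, 0.162]
force: [1.1, -0.6, 2.9]
grip_width: 0.017
```

```bash
python3 - <<'E'
from h import *
heldlid(); go([.5193,.0418,.031],.1625); s=bot.observe();print(s['force'],s['moment'])
im,d,m,E=grab('side'); cv2.imwrite('pics/side17z.png',cv2.resize(im[150:280,220:350],None,fx=4,fy=4)[:,:,::-1])
E
```

```text
plate y at TCP axis -0.0251 slope x 0.0003 z 0.0005 n 26372
widths [0.031 0.031 0.    0.087 0.086 0.086 0.085 0.086 0.086 0.085]
mid line x = 0.0004 z + 0.0008
far end z 0.077 -> lid centre tool z -0.003
pos [0.5192 0.0415 0.0308] rot [-1.571  0.     0.162] clk 17.18
shift [ 0.01 -0.02  0.03] turn [ 0.    -0.001 -0.   ]
[-0.14041433 -1.79945769  1.72781999] [-0.49456061 -0.097074   -0.03368438]
```

View pics/side17z.png

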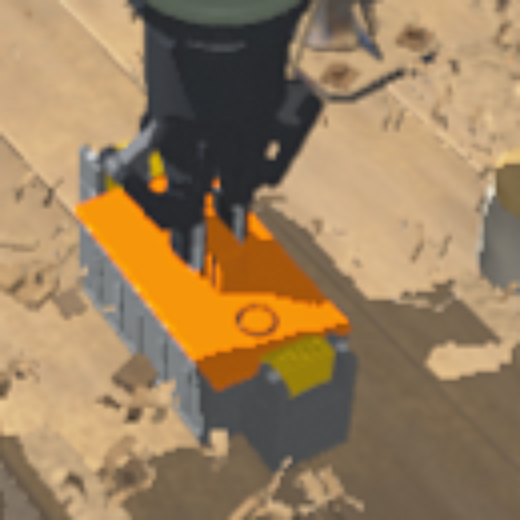

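{"method": "arm_command", "body": {"moves": [{"rx":0,"ry":0,"rz":0,"x":0,"y":0.1,"z":0,"gripper":-1},{"rx":0,"ry":0,"rz":0,"x":0,"y":0.15,"z":0,"gripper":-1},{"rx":0,"ry":0,"rz":0,"x":0,"y":0.15,"z":0,"gripper":-1}]}}

```text
clock: 17.48
position: [0.5193, 0.0416, 0.0306]
tool_rot: [-1.57, -0.0, 0.162]
force: [-10.8, -0.7, 39.1]
grip_width: 0.0171
```

```bash
python3 - <<'E'
from h import *
heldlid(); s=bot.observe();print(s['force'],s['moment'],s['position'])
im,d,m,E=grab('wrist','w18.png')
E
```

```text
plate y at TCP axis -0.0252 slope x 0.0011 z 0.0023 n 26362
widths [0.031 0.031 0.    0.087 0.086 0.086 0.085 0.085 0.086 0.085]
mid line x = 0.0007 z + 0.0007
far end z 0.077 -> lid centre tool z -0.003
[-10.49288546  -1.09887641  39.6690091 ] [-0.60679752  2.14257174  0.06001127] [0.51931062 0.0415607  0.03066724]
```

View pics/w18.png

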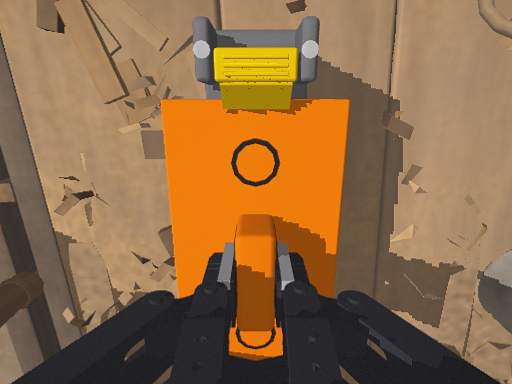

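{"method": "arm_command", "body": {"moves": [{"rx":0,"ry":0,"rz":0,"x":0,"y":-0.13,"z":0,"gripper":-1},{"rx":0,"ry":0,"rz":0,"x":0,"y":-0.13,"z":0,"gripper":-0.2},{"rx":0,"ry":0,"rz":0,"x":0,"y":-0.13,"z":0,"gripper":0},{"rx":0,"ry":0,"rz":0,"x":0,"y":-0.13,"z":0,"gripper":0},{"rx":0,"ry":0,"rz":0,"x":0,"y":-0.13,"z":0,"gripper":0}]}}

```text
clock: 18.0
position: [0.5192, 0.0417, 0.0305]
tool_rot: [-1.571, 0.0, 0.162]
force: [-0.1, 0.7, -0.4]
grip_width: 0.0428
```

{"method": "arm_command", "body": {"moves": [{"rx":0,"ry":0,"rz":0,"x":0,"y":-2,"z":0,"gripper":0.1},{"rx":0,"ry":0,"rz":0,"x":0,"y":-5,"z":0,"gripper":0.1},{"rx":0,"ry":0,"rz":0,"x":0,"y":-9,"z":1,"gripper":0.1},{"rx":0,"ry":0,"rz":0,"x":0,"y":-12,"z":3,"gripper":0.1},{"rx":0,"ry":0,"rz":0,"x":0,"y":-14,"z":5,"gripper":0.1}]}}

```text
clock: 18.42
position: [0.5119, 0.0911, 0.1735]
tool_rot: [-1.571, -0.002, 0.16]
force: [0.8, 1.1, 0.4]
grip_width: 0.0466
```

{"method": "arm_command", "body": {"moves": [{"rx":0,"ry":0,"rz":0,"x":0,"y":0,"z":3,"gripper":0.1},{"rx":0,"ry":0,"rz":0,"x":0,"y":0,"z":3,"gripper":0.1},{"rx":0,"ry":0,"rz":0,"x":0,"y":0,"z":3,"gripper":0.1},{"rx":0,"ry":0,"rz":0,"x":0,"y":0,"z":3,"gripper":0.1}]}}

```text
clock: 18.75
position: [0.5063, 0.1203, 0.1705]
tool_rot: [-1.571, 0.001, 0.162]
force: [-0.4, -0.6, -0.1]
grip_width: 0.0472
```

```bash
python3 - <<'E'
from h import *
im,d,m,E=grab('wrist','w19.png'); lidfit(im,d,m,E)
hsv=cv2.cvtColor(im,cv2.COLOR_RGB2HSV).astype(int)
def bf(P):
    c,s=np.cos(.1625),np.sin(.1625); x,y=P[:,0]-.5206,P[:,1]-.0395; return np.c_[c*x+s*y,-s*x+c*y,P[:,2]]*1000
for c in ('wrist','side','scene'):
    im,d,m,E=grab(c,c+'19.png'); hsv=cv2.cvtColor(im,cv2.COLOR_RGB2HSV).astype(int)
    Y=(hsv[:,:,0]>20)&(hsv[:,:,0]<35)&(hsv[:,:,1]>180); B=bf(cloud(Y,d,m,E)); B=B[(B[:,2]>50)&(B[:,2]<80)&(abs(B[:,0])<25)]
    for sg in (1,-1):
        k=B[B[:,1]*sg>60]; print(c,'catch',sg,len(k),np.round(np.percentile(k[:,1]*sg,[1,50,99]),1) if len(k) else '', np.round(np.percentile(k[:,2],[1,50,99]),1) if len(k) else '')
    O=(hsv[:,:,0]>3)&(hsv[:,:,0]<20)&(hsv[:,:,1]>200); B=bf(cloud(O,d,m,E)); B=B[(abs(B[:,0])<50)&(abs(B[:,1])<90)]
    for sg in (1,-1):
        k=B[(B[:,1]*sg>35)&(B[:,2]>45)&(abs(B[:,0])<40)]; print(c,'plate',sg,len(k),np.round(np.median(k,0),1),'ymax',np.percentile(abs(k[:,1]),99).round(1))
print(bot.observe()['force'],bot.observe()['position'])
E
python3 -c "
import cv2
im=cv2.imread('pics/side19.png');cv2.imwrite('pics/side19z.png',cv2.resize(im[150:290,220:350],None,fx=4,fy=4))"
```

```text
n 11108 plate z 0.056
plate 10015 [520.1  39.9] [ 87.6 159.9] 9.3 z 0.0559
ridge 883 [520.4  40.2] [18.7 49.5] 8.8 z 0.0856
wrist catch 1 946 [76.2 91.9 99.9] [51.3 69.3 72.6]
wrist catch -1 746 [75.9 85.7 99.1] [56.4 68.1 72.5]
wrist plate 1 3219 [ 0.3 57.8 55.9] ymax 79.8
wrist plate -1 2224 [  0.1 -57.6  55.9] ymax 77.7
side catch 1 140 [ 75.8  85.7 101. ] [54.5 65.6 71.2]
side catch -1 151 [ 73.2  96.9 101.4] [50.6 66.8 71.3]
side plate 1 399 [-5.3 59.2 54.1] ymax 81.7
side plate -1 486 [ -1.1 -56.4  53.9] ymax 78.1
scene catch 1 96 [77.2 86.8 99. ] [55.3 70.6 77.9]
scene catch -1 95 [ 78.6  93.4 100.5] [52.2 71.9 77.5]
scene plate 1 330 [-2.6 57.6 58.8] ymax 80.5
scene plate -1 373 [ -2.2 -57.   59.1] ymax 79.1
[ 0.15413851 -0.54581602  0.18899384] [0.50652019 0.11972026 0.17052646]
```

View pics/w19.png

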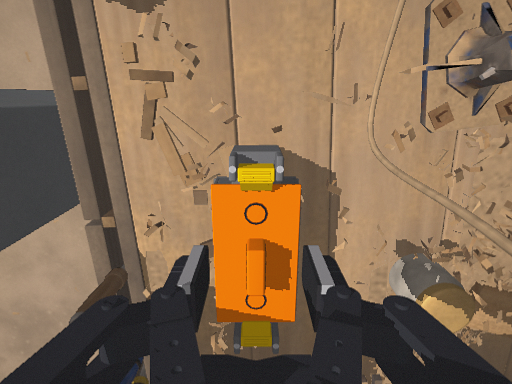

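View pics/side19z.png

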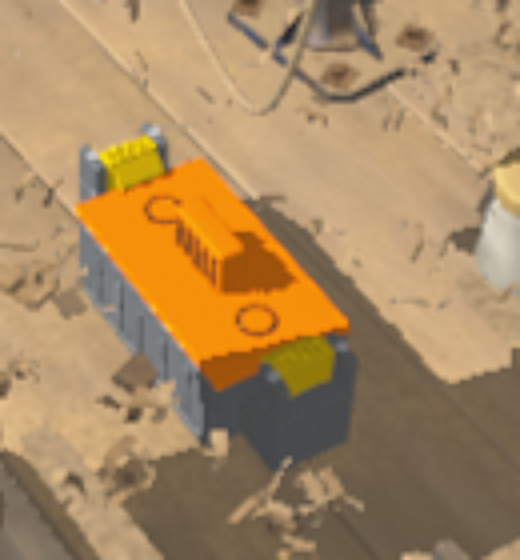

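```bash
python3 - <<'E'
from h import *
s=bot.observe(); print(s['clock'],np.abs(s['qd']).max(),s['force']); print(bot.job_done())
E
```

```text
18.95 0.0020796603576529716 [ 0.15413851 -0.54581602  0.18899384]
the job is handed in; nothing more can be done
None
```

The marker stub is inside the box, and the lid is seated and latched at both ends. I handed the job in at 18.95 s with the arm still and clear of everything; no verdict was reported.

- **Marker:** I set it down on the box floor near the middle. It showed there before the lid went on, with its top at z = 24 mm; I could not see it once the lid was closed.
- **Lid:** I gripped it by the ridge, lowered it into the mouth and pressed it down. The force rose to about 15 N, fell to about 0 as the lid went down past the catches, then met a firm stop at about 39 N.
- **Last checks:** From the wrist camera the plate was 55.9 mm high at both ends, centred within about 0.6 mm and straight to about 0.01 rad. Both catch noses were 76 mm from the centre, sprung in over the plate. The fixed cameras read the plate at 54 and 59 mm, so they agree less closely.
- **Bystanders:** I never touched the jar, the sanding block or the wedge on purpose. I did not re-measure where they stood at the end.

**What went wrong:** My first grasp of the marker closed on air. The real fingertips end about 32–37 mm short of the reported TCP, which disagrees with the interface text. All three cameras and the later contact with the bench showed this, and I allowed for it from then on.

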